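# Unhook the sink caddy from its latched stand

## Task

Take the empty grey caddy off the steel stand and set it gently upright in the middle of the black drying mat. It is hooked behind a retaining lip under a sprung bar: lift it by its handle only until you lightly feel the bar, swing its lower end forward over the lip, then draw it down and out without forcing the latch. Leave everything else on the bench where it stands.

Things in the scene. Friction and masses are not known exactly. Their poses are not given: they have to be found in the camera images.
- caddy: Grey plastic sink caddy, 0.25 to 0.42 kg, hooked on the steel stand: a bin, a handle over it, a hook blade behind it. Origin: middle of the blade's lower edge. x from bin to blade (into the stand), y along the blade, z up. Bin: x -114 to -34 mm, 110 mm wide (y), z -8 (flat foot) to 52 mm (rim). A bridge, z 31 to 37 mm, joins bin and blade. Hooked, it may droop forward 0.05 rad.
- caddy_handle (a point): Centre of the caddy's handle, a flat upright strap 12 mm thick (y), 80 mm long (x), 38 mm tall, 10 mm clear above the rim; at (-74, 0, 81) mm in the caddy's frame. Pinch it from above, fingers closing along the caddy's y.
- caddy_foot (a point): Centre of the flat underside of the bin, at (-74, 0, -8) mm in the caddy's frame.
- caddy_tongue (a point): Middle of the upper edge of the hook blade, at (0, 0, 98) mm in the caddy's frame. The blade is an upright plate 5 mm thick (x -2.5 to 2.5 mm), 70 mm wide, 98 mm tall; its lower end is caught behind the stand's lip, its upper end (the tongue) behind the flange and under the sprung keeper bar.
- stand: Fixed steel bench stand, 120 x 170 mm, 200 mm tall. Origin on the bench below the blade; axes as the caddy's, x away from the open front. Its hand-set latch frame has a lip (in front of the blade's lower end), a flange (in front of the tongue) and a sprung keeper bar (over the tongue). The keeper gives 1 mm per 12 N. Once lifted, all contacts of caddy and stand added up must stay under 16 N (45 N while seated).
- stand_ledge (a point): Middle of the ledge on which the blade's lower edge rests, 50 mm above the bench. The lip's top stands 4 to 24 mm above this ledge: set by hand, not measured. Lifted straight up, the tongue meets the keeper bar 3 mm after the blade's lower edge has passed the lip's top, so feel for the keeper. Nothing is below the bin but the bench, 42 mm down.
- stand_front (a point): Point on the front face plane of the lip, at (-12.5, 0, 8) mm in the stand's frame. The lip spans x -12.5 to -6.5 mm, the flange x -10 to -4 mm. The window between the lip's top and the flange's lower edge is 70 mm tall: with the keeper felt, the flange's edge is about 67 mm above the blade's lower edge and hides the upper 31 mm of the blade.
- stand_back (a point): Top of the back stop behind the blade, at (4, 0, 76) mm in the stand's frame. To unhook: with the keeper lightly felt, turn the caddy about its own +y by about 0.32 rad, pivoting on the tongue's front face at the flange's edge, so that the blade's lower edge swings forward over the lip; then draw it down along its blade about 38 mm until the tongue is below the flange, then away to the front.
- mat: Flat black rubber drying mat fixed on the bench, 160 (x) x 180 (y) x 6 mm, with the caddy's bin to stand on its middle. Origin at the centre of its underside; its top is 6 mm higher.
- tumbler: upturned glass tumbler, 71 mm wide, 94 mm tall; origin at the centre of its underside. Bystander
- teaspoon: steel teaspoon lying flat, 140 x 30 x 12 mm; origin at the centre of its underside. Bystander
- dish: fluted glass dish, 107 mm wide, 50 mm tall; origin at the centre of its underside. Bystander
Things that resemble listed ones, but are neither listed nor needed, are in the scene too. There is more than one size of the caddy; the one meant has the size given above.

How it is judged (in metres and radians):
On the way, in this order (a step that is already met when the one before it is completed fails the run):
1. the caddy is tilted in the stand with its hook blade swung forward by more than 0.17 rad (angle between caddy's own z axis and vertical above 0.17 rad and horizontal distance between caddy and stand below 0.05 m), for 0.1 s.
2. the caddy is clear of the stand, its blade more than 60 mm in front of where it hung, touching no part of the stand (x of caddy in the frame of stand below -0.06 m and contact force between caddy and stand below 0.2 N), for 0.1 s.
At the end, for the whole second after the job is handed in: The caddy stands upright (within 0.08 rad), its foot flat on the mat, the foot's centre within 35 mm of the mat's centre, at rest and released (horizontal distance between caddy_foot and mat below 0.035 m and angle between caddy's own z axis and vertical below 0.08 rad and z of caddy_foot in the frame of mat between 0.002 and 0.01 m and linear speed of caddy below 0.02 m/s and contact force between caddy and the fingers below 0.1 N and contact force between caddy and mat above 1 N); the robot touches nothing.
It fails at once if the latch is forced: more than 16 N between caddy and stand, all contacts added up, once the caddy is lifted 3 mm off the ledge (contact force between caddy and stand above 16 N and z of caddy in the frame of stand above 0.053 m).
It fails at once if the seated caddy is forced: more than 45 N between caddy and stand (contact force between caddy and stand above 45 N).
It fails at once if the caddy is dropped or banged on the mat: more than 90 N (contact force between caddy and mat above 90 N).
It fails at once if the robot hits the stand with more than 15 N (contact force between any of the arm, the fingers and stand above 15 N).
It fails at once if a bystander is moved by more than 25 mm (distance of any of tumbler, teaspoon, dish from where it was at the start of the episode above 0.025 m).
It also fails if it takes over 58 s, if anything falls off the work surface, if the arm or the gripper's body presses on something with over 40 N, if the wrist force passes 120 N, or if a joint passes its speed limit or range.

## Robot

A 6-joint arm with a two-finger parallel gripper is mounted at the origin on a cart in front of the work surface, level with it; the furniture and walls round the work are solid. World frame = base frame: x ahead of the robot, y to its left, z up, the work surface at z = 0. Lengths are in m, angles in degrees, forces in N, time in s.
With the tool pointing down it reaches from about 0.35 to 0.875 m from the base axis. Payload 4.2 kg.
Tool frame: the origin (TCP) lies midway between the tips of the shut fingers; the grasp point (between the pads) lies 19 mm behind it (hold_point_z is the z of the grasp point in the tool frame, in m); z points along the fingers, y is the direction in which the jaws open and shut (so a half turn about z gives the same grasp; the last joint's range is limited). The gripper opens to 87 mm and grips with 3 to 60 N. Pads are 19 mm wide; open, the fingers measure 117 mm over their backs; the gripper's body (75 mm by 190 mm) begins 51 mm behind the grasp point.
Start: joints at [-48.266, 22.042, 0.453, 0, -68.411, -14.817], TCP at [0.283, -0.557, 0.223] pointing down, gripper open.
Joint ranges: [-179.83, 179.83], [-69.29, 118.12], [-61.27, 80.66], [-181.25, 117.63], [-171.15, -9.14], [-177.46, 177.46]. Speed limits (degrees/s): [159.86, 159.86, 180, 180, 180, 180].

## Interface

Orientations are given as a 3x3 rotation matrix whose columns are the frame's x, y, z axes.
In Python, from station import * gives the robot as it stands. The module is installed in compiled form; this text tells all that it offers.
- The arm moves only by the tool jog_arm, never from a script. Its argument "moves" is a list of rows, each a list of 7 numbers: the closure, from -1 (fully open) to 1 (shut), then the shift along the tool's x, y, z in m, then the turn, a rotation vector about the tool's x, y, z in rad. In form: [[gripper, x, y, z, wx, wy, wz], ...]. A call has exactly 10 rows; each row is the pose to reach, as a shift and turn from the pose commanded when the call began, along the tool's axes at that moment; what a row does not reach only later rows make up. A row lasts 1/12 s, in which the tool goes at most 41.7 mm and 7.16 degrees, less where a joint would pass 70% of its speed; a pose out of reach is approached as far as the arm can. A call with a gripper value outside its range is refused whole. The fingers move at their own pace and stop on an object; the grip force is fixed at half the most. Time passes only in rows, so rows that repeat a pose let the fingers close, or fill a call up. It gives the time, the measured TCP pose, the force and the opening at its end, in the units of the state.
- sense(): the state, without advancing time (a new reading comes with each control period).
- capture(name): name is "side" or "top" or "wrist"; returns a dict with "frame" (480x640x3 uint8, red, green, blue), "fov_y" (degrees; the focal length in pixels is half the picture's height over the tangent of half this angle, whatever the lens; pixels are square), "cx", "cy" (the principal point, pixels), "world_from_camera" (4x4, takes a point from camera to world coordinates). Camera axes: x right, y down, z forward; pixel columns grow to the right and rows downward; lengths in m; the calibration is good to about 2 mm. The wrist camera is an equidistant fisheye: a pixel r from the principal point sees the ray r / f radians off the axis. A picture is of the moment at which its call begins. There is no depth.
- finish_job(): hands the job in, once; it reports no verdict.
The state is a dict: "time_s": time; "joints": joint angles; "joint_velocities": joint speeds; "effort": joint torques, N m; "tcp_pos": TCP position; "ee_rot": TCP orientation; "wrist_force": force on the tool from outside, world axes, zero at the start; "moment": the same for the moment, N m; "gripper_width": opening from 0.0 (shut) to 1.0 (fully open).
Only numpy, scipy, OpenCV 4.12 (cv2) and the standard library are available. Lean on these libraries where they do the work, as an engineer would, in place of code of your own. Each camera call takes 0.05 s, during which the arm holds its last target.

## Working session

There is one attempt and no reset: what is moved stays moved. The work goes in short steps, Python scripts to look and compute and a tool call to move; the robot and the scene stay as the last step left them, time stands still between calls to the robot, and variables do not carry over. Pictures are saved under pics/ and viewed, and the job is handed in when it is done.

Besides the shell and the picture viewer there is one more tool, called after "Emit:" as name(argument=value, ...), one argument or row to a line, values as JSON. jog_arm: Moves the arm, as the interface text tells. Its arguments: {"type":"object","properties":{"moves":{"type":"array"}},"required":["moves"]}

```bash
mkdir -p pics; python3 - <<'E'
from station import *
import cv2
s=sense();print({k:s[k] for k in s})
for n in ["side","top","wrist"]:
    c=capture(n);print(n,c["fov_y"],c["cx"],c["cy"],c["world_from_camera"])
    cv2.imwrite(f"pics/{n}0.png",c["frame"][:,:,::-1])
E
```

```text
{'time_s': 0.0, 'joints': array([-4.82661123e+01,  2.20924425e+01,  3.79041987e-01, -2.98201304e-02,
       -6.84132442e+01, -1.48176393e+01]), 'joint_velocities': array([ 0.10515087, -0.01369783,  0.01433733,  0.04452687,  0.02137324,
       -0.02952041]), 'effort': array([ 4.45041433e-04, -3.90664208e+01,  1.87411970e+01,  4.22015145e+00,
        1.10574957e-02, -2.17911652e-04]), 'tcp_pos': array([ 0.28267599, -0.55672642,  0.22143473]), 'ee_rot': array([[-8.91756042e-01, -4.52515115e-01, -1.11019742e-03],
       [-4.52516467e-01,  8.91753867e-01,  1.97159317e-03],
       [ 9.78471328e-05,  2.26056273e-03, -9.99997440e-01]]), 'wrist_force': array([-0.09030862, -0.04316174, -0.63258644]), 'moment': array([ 0.00731429, -0.01666666, -0.00021722]), 'gripper_width': 1.0061670062870516}
side 46.471973788332676 323.4931174725286 254.68317950383533 [[ 0.49452324 -0.59154751  0.63680319 -0.85087153]
 [-0.86908003 -0.3263278   0.37176615 -0.90320335]
 [-0.01211076 -0.73727994 -0.67547881  1.57191098]
 [ 0.          0.          0.          1.        ]]
top 42.98404742306411 320.33712281300274 236.23152579999248 [[ 0.02381377 -0.79738045  0.6030069  -0.62876052]
 [-0.999612   -0.02770955  0.00283493 -0.10733536]
 [ 0.01444853 -0.60284044 -0.79773093  1.64601477]
 [ 0.          0.          0.          1.        ]]
wrist 65.70646984690485 321.24676994497213 241.50930296630526 [[-0.45156566  0.85007338  0.27104189  0.20714633]
 [ 0.89223415  0.42934402  0.13993548 -0.59527532]
 [ 0.00258522  0.30502289 -0.95234151  0.38373013]
 [ 0.          0.          0.          1.        ]]
```

View pics/side0.png

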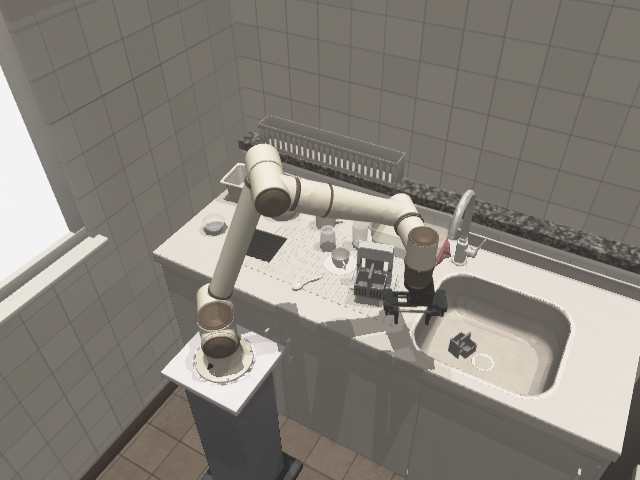

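View pics/top0.png

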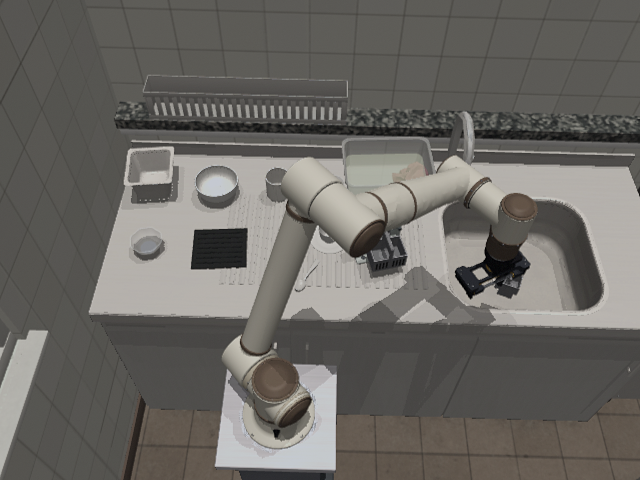

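View pics/wrist0.png

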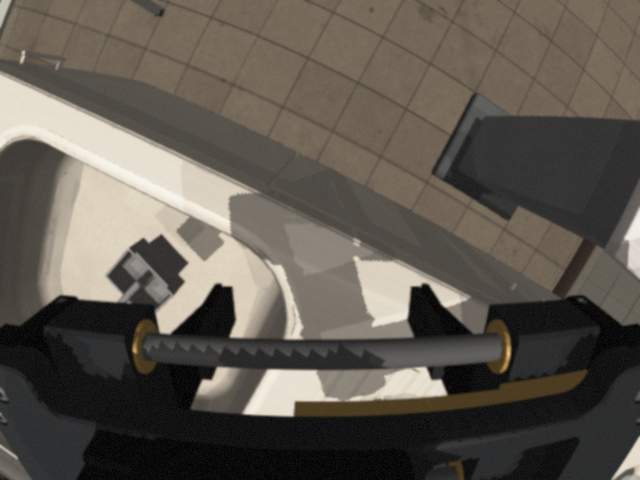

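The black mat is at top (220,248), and the stand with the grey caddy is at top (385,250) and side (375,270). A smaller caddy lies in the sink as a decoy. Next I'll enlarge the stand.

```bash
python3 - <<'E'
import cv2
a=cv2.imread("pics/top0.png");b=cv2.imread("pics/side0.png")
cv2.imwrite("pics/topc.png",cv2.resize(a[205:305,330:430],None,fx=6,fy=6,interpolation=cv2.INTER_CUBIC))
cv2.imwrite("pics/sidec.png",cv2.resize(b[220:320,325:425],None,fx=6,fy=6,interpolation=cv2.INTER_CUBIC))
E
```

```text
(no output)
```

View pics/topc.png

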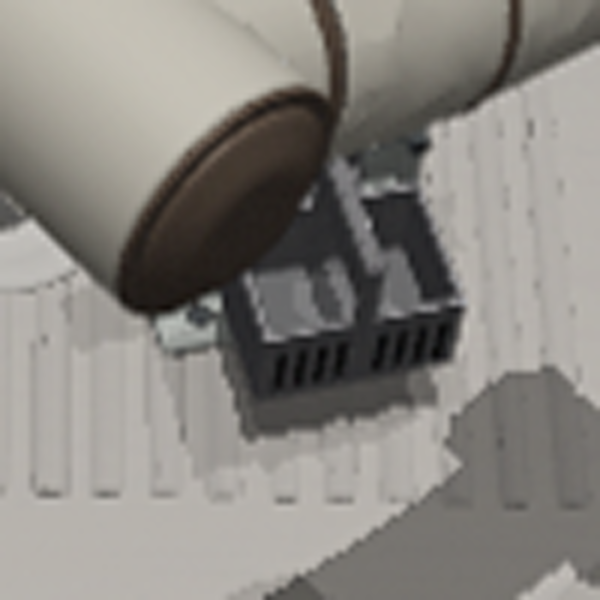

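View pics/sidec.png

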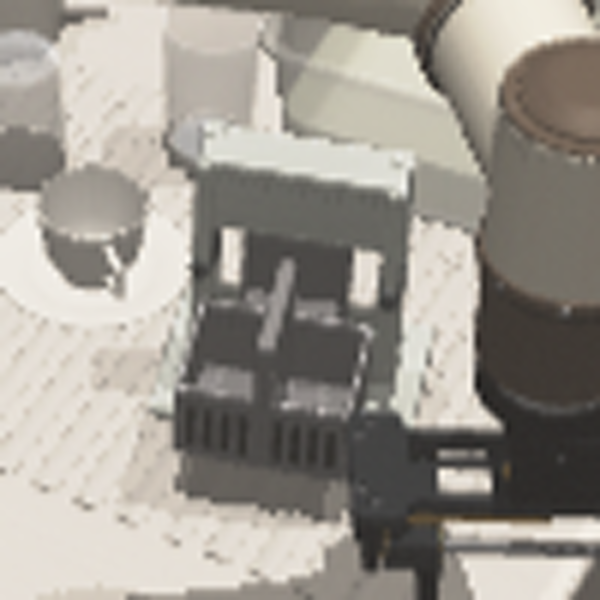

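The caddy opens toward the robot, slightly yawed. Triangulating the handle ends, stand and mat.

```bash
cat > h.py <<'E'
import numpy as np,cv2
C={}
def ray(c,u,v,fish=False):
    f=240/np.tan(np.radians(c["fov_y"]/2)); x=np.array([u-c["cx"],v-c["cy"]]);T=np.asarray(c["world_from_camera"])
    if fish:
        r=np.hypot(*x);th=r/f;d=np.r_[x/r*np.sin(th),np.cos(th)]
    else: d=np.r_[x/f,1];d/=np.linalg.norm(d)
    return T[:3,3],T[:3,:3]@d
def tri(rs):
    A=np.zeros((3,3));b=np.zeros(3)
    for o,d in rs:
        P=np.eye(3)-np.outer(d,d);A+=P;b+=P@o
    p=np.linalg.solve(A,b);return p,[np.linalg.norm((np.eye(3)-np.outer(d,d))@(p-o)) for o,d in rs]
def plane(r,z):
    o,d=r;return o+d*(z-o[2])/d[2]
def proj(c,p,fish=False):
    f=240/np.tan(np.radians(c["fov_y"]/2));T=np.asarray(c["world_from_camera"])
    q=T[:3,:3].T@(np.asarray(p)-T[:3,3])
    if fish:
        r=np.hypot(q[0],q[1]);th=np.arctan2(r,q[2]);return np.array([c["cx"]+q[0]/r*th*f,c["cy"]+q[1]/r*th*f])
    return np.array([c["cx"]+q[0]/q[2]*f,c["cy"]+q[1]/q[2]*f])
E
python3 - <<'E'
from station import *
from h import *
t=capture("top");s=capture("side")
T=lambda u,v:ray(t,330+u/6,205+v/6);S=lambda u,v:ray(s,325+u/6,220+v/6)
print(tri([T(375,262),S(265,345)]));print(tri([T(335,160),S(290,262)]))
for p in [(192,230),(247,229),(247,268),(191,267)]: print(plane(ray(t,*p),0.006))
for p in [(250,231),(287,240),(270,261)]: print(plane(ray(s,*p),0.006))
for n,p in dict(spoon=(298,288),dish=(147,245)).items(): print(n,plane(ray(t,*p),0.0))
E
```

```text
(array([ 0.46630866, -0.32302735,  0.14579916]), [np.float64(0.0007271644723982445), np.float64(0.0007271644723981064)])
(array([ 0.53164749, -0.30590465,  0.149438  ]), [np.float64(0.0035763067754895606), np.float64(0.0035763067754897076)])
[0.62227676 0.33349709 0.006     ]
[0.63305266 0.14816363 0.006     ]
[0.47377229 0.1328031  0.006     ]
[0.47158778 0.31399416 0.006     ]
[0.60343809 0.31476383 0.006     ]
[0.63077341 0.14119962 0.006     ]
[0.48598165 0.13189396 0.006     ]
spoon [ 0.4067756  -0.03541881  0.        ]
dish [0.55879705 0.47491855 0.        ]
```

```bash
cat >> h.py <<'E'
from scipy.spatial.transform import Rotation as Ro
def Rt(yaw,tilt):
    # tool down, y along caddy y; tilt: rotation of whole about caddy +y (rad)
    c,s=np.cos(yaw),np.sin(yaw)
    Rc=np.array([[c,-s,0],[s,c,0],[0,0,1]])@Ro.from_euler('y',tilt).as_matrix()
    return Rc@np.diag([-1,1,-1.])
def jog(s,p,yaw,tilt):
    R=np.asarray(s["ee_rot"]);d=R.T@(np.asarray(p)-s["tcp_pos"]);w=Ro.from_matrix(R.T@Rt(yaw,tilt)).as_rotvec()
    print("d",np.round(d,4),"w",np.round(w,4),"|",np.round(np.linalg.norm(d),4))
    return d,w
E
python3 - <<'E'
from station import *
from h import *
s=sense();jog(s,[.45,-.33,.27],np.radians(14.7),0)
E
```

```text
d [-0.2518  0.1268 -0.0478] w [ 1.000e-03 -2.000e-04  2.132e-01] | 0.286
```

Emit:
jog_arm(
  moves=[
    [-1,-0.025,0.013,-0.015,0,0,0.02],
    [-1,-0.05,0.025,-0.03,0,0,0.04],
    [-1,-0.08,0.04,-0.048,0,0,0.07],
    [-1,-0.11,0.056,-0.048,0,0,0.1],
    [-1,-0.14,0.071,-0.048,0,0,0.13],
    [-1,-0.17,0.087,-0.048,0,0,0.16],
    [-1,-0.2,0.102,-0.048,0,0,0.19],
    [-1,-0.225,0.115,-0.048,0,0,0.213],
    [-1,-0.245,0.124,-0.048,0,0,0.213],
    [-1,-0.252,0.127,-0.048,0,0,0.213],
  ],
)

```text
time_s: 1.08
tcp_pos: [0.4517, -0.3277, 0.2706]
ee_rot: [[-0.966, -0.257, 0.0], [-0.257, 0.966, 0.0], [-0.001, 0.0, -1.0]]
wrist_force: [-0.2, -0.4, -0.1]
gripper_width: 0.999
```

```bash
python3 - <<'E'
from station import *
import cv2,pickle
s=sense();print(s["tcp_pos"],s["ee_rot"],s["wrist_force"])
d={}
for n in ["side","top","wrist"]:
    c=capture(n);d[n]=c
    cv2.imwrite(f"pics/{n}1.png",c["frame"][:,:,::-1])
pickle.dump(d,open("c1.pkl","wb"))
cv2.imwrite("pics/top1c.png",cv2.resize(d["top"]["frame"][205:305,330:430,::-1],None,fx=6,fy=6,interpolation=cv2.INTER_CUBIC))
E
```

```text
[ 0.45166456 -0.32770298  0.27055932] [[-9.66417314e-01 -2.56977353e-01  4.63074059e-04]
 [-2.56977235e-01  9.66417410e-01  2.99750862e-04]
 [-5.24552016e-04  1.70684932e-04 -9.99999848e-01]] [-0.21755499 -0.39614016 -0.13169767]
```

View pics/wrist1.png

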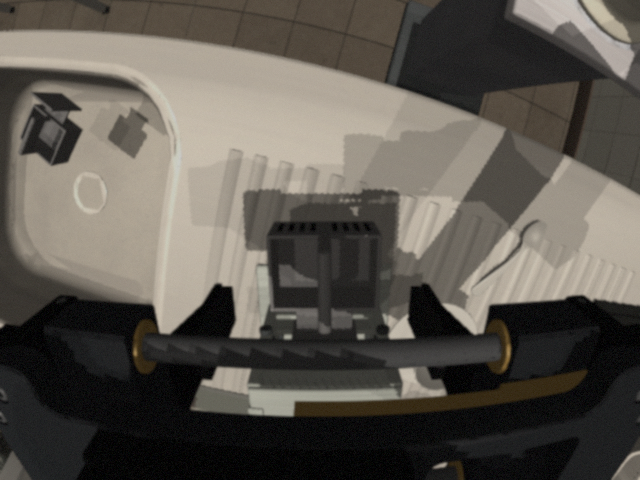

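View pics/top1.png

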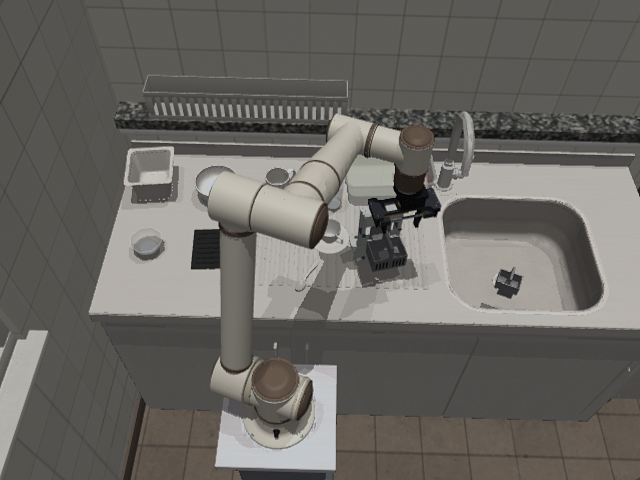

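```bash
python3 - <<'E'
import pickle,cv2
d=pickle.load(open("c1.pkl","rb"))
cv2.imwrite("pics/w1c.png",cv2.resize(d["wrist"]["frame"][200:350,240:410,::-1],None,fx=4,fy=4,interpolation=cv2.INTER_CUBIC))
cv2.imwrite("pics/s1c.png",cv2.resize(d["side"]["frame"][220:320,325:425,::-1],None,fx=6,fy=6,interpolation=cv2.INTER_CUBIC))
E
```

```text
(no output)
```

View pics/w1c.png

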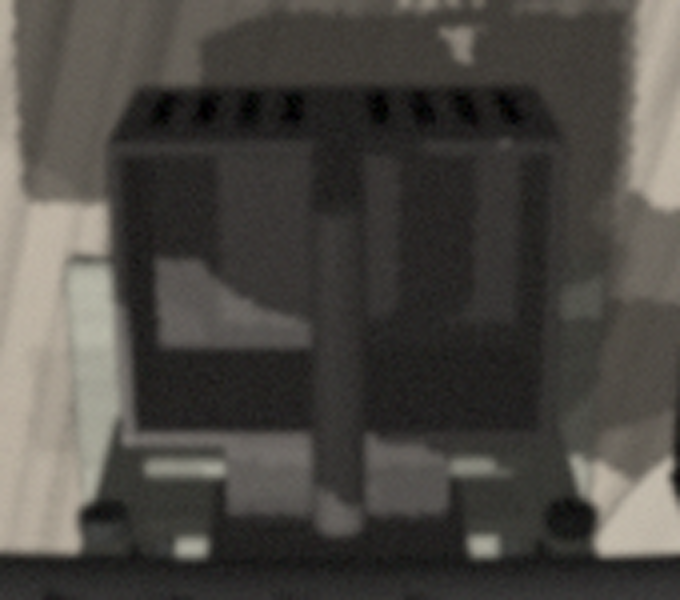

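View pics/top1c.png

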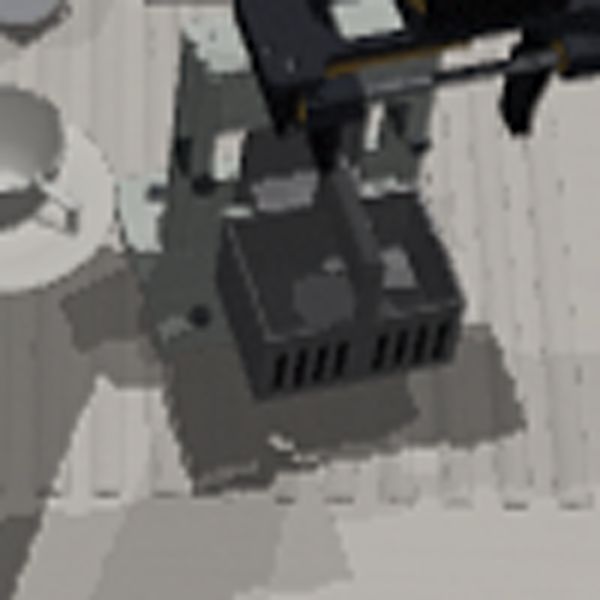

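View pics/s1c.png

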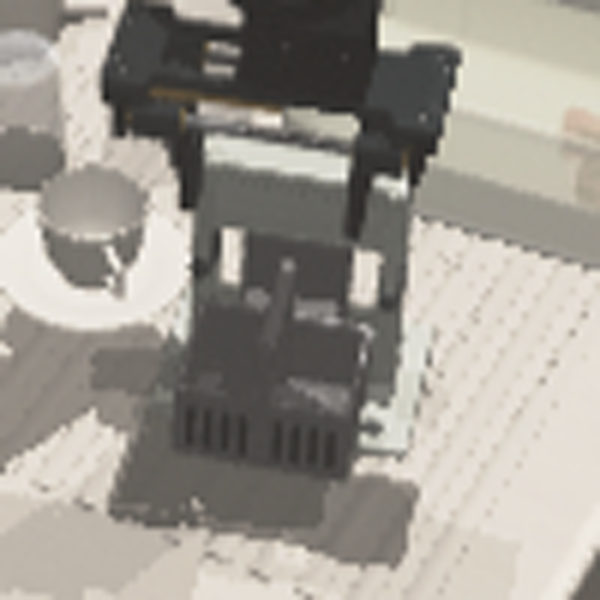

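```bash
python3 - <<'E'
import pickle
from h import *
from scipy.optimize import least_squares
d=pickle.load(open("c1.pkl","rb"))
W=lambda u,v:(u/4+240,v/4+200)
T=lambda u,v:(330+u/6,205+v/6);S=lambda u,v:(325+u/6,220+v/6)
obs=[("wrist",(-114,-55,52),W(112,143)),("wrist",(-114,55,52),W(562,145)),("wrist",(-34,-55,52),W(122,441)),("wrist",(-34,55,52),W(556,437)),
("wrist",(-114,0,100),W(338,212)),("wrist",(-34,0,100),W(338,525)),
("top",(-114,55,52),T(258,345)),("top",(-114,-55,52),T(464,305)),("top",(-34,55,52),T(220,218)),("top",(-34,-55,52),T(426,188)),
("top",(-114,55,-8),T(262,402)),("top",(-114,-55,-8),T(450,362)),("top",(-114,0,100),T(372,262)),
("side",(-114,55,52),S(177,395)),("side",(-114,55,-8),S(177,447)),("side",(-114,-55,-8),S(349,479)),("side",(-114,0,100),S(266,345)),("side",(-34,0,100),S(289,260))]
def pose(q):return q[:3],(Ro.from_euler('z',q[3])*Ro.from_euler('y',q[4])).as_matrix()
def res(q,full=False):
    p,R=pose(q);r=[]
    for n,c,uv in obs: r.append((proj(d[n],p+R@np.array(c)/1000,n=="wrist")-uv)/(1))
    return np.array(r) if full else np.ravel(r)
f=least_squares(res,[.57,-.3,.05,.25,0],loss='soft_l1')
print(f.x, np.degrees(f.x[3])); print(np.round(res(f.x,True),1).tolist())
for n in ["wrist","top","side"]:
    i=[k for k,o in enumerate(obs) if o[0]==n]
# caddy with z=.05 fixed
g=least_squares(lambda q:res(np.r_[q[:2],.05,q[2:]]),[.57,-.3,.25,0],loss='soft_l1');print(g.x)
p,R=pose(f.x);print("handle",p+R@[-.074,0,.081])
# mat
m=[(192,230),(247,229),(247,268),(191,267)]
E
```

```text
[ 0.57793578 -0.29218935  0.04080844  0.26155867 -0.00095083] 14.98620777193532
[[-1.3, 0.3], [0.4, -0.6], [0.5, -0.5], [-2.2, 0.1], [-0.2, -0.5], [-0.2, 3.3], [0.3, -1.2], [-0.3, -1.0], [-0.5, -0.2], [-1.9, -1.4], [-1.9, 0.1], [-0.4, 0.3], [-0.1, 0.4], [-0.9, -0.9], [-1.2, 1.6], [-1.1, 1.5], [-0.5, 0.8], [-0.1, 0.2]]
[ 0.5761516  -0.29210816  0.26631443 -0.02963145]
handle [ 0.5063783  -0.31134466  0.12173804]
```

```bash
python3 - <<'E'
from station import *
from h import *
s=sense();print(s["joints"])
yaw=.2625;th=-.26
g=np.array([.4966,-.3133,.130]);z=Rt(yaw,th)[:,2];tcp=g+.019*z;print(z,tcp)
jog(s,tcp-.05*z,yaw,th);jog(s,tcp,yaw,th)
E
```

```text
[-1.95806718e+01  1.37513991e+01 -4.53938146e+00  5.59301928e-03
 -7.17294422e+01 -5.56471277e+01]
[ 0.24827407  0.0667113  -0.96638998] [ 0.50131721 -0.31203249  0.11163859]
d [-0.0411  0.004   0.1105] w [-0.0005 -0.2603 -0.0046] | 0.118
d [-0.054   0.0041  0.1588] w [-0.0005 -0.2603 -0.0046] | 0.1678
```

Emit:
jog_arm(
  moves=[
    [-1,-0.003,0,0.01,0,-0.04,0],
    [-1,-0.008,0.001,0.02,0,-0.08,0],
    [-1,-0.014,0.001,0.035,0,-0.12,-0.002],
    [-1,-0.02,0.002,0.05,0,-0.16,-0.003],
    [-1,-0.026,0.002,0.065,0,-0.2,-0.004],
    [-1,-0.032,0.003,0.08,0,-0.24,-0.0046],
    [-1,-0.036,0.004,0.095,0,-0.26,-0.0046],
    [-1,-0.041,0.004,0.108,0,-0.26,-0.0046],
    [-1,-0.041,0.004,0.11,0,-0.26,-0.0046],
    [-1,-0.041,0.004,0.11,0,-0.26,-0.0046],
  ],
)

```text
time_s: 2.07
tcp_pos: [0.4877, -0.3165, 0.1596]
ee_rot: [[-0.934, -0.257, 0.246], [-0.248, 0.966, 0.066], [-0.255, 0.001, -0.967]]
wrist_force: [0.4, -1.1, -0.0]
gripper_width: 1.002
```

```bash
python3 - <<'E'
from station import *
import cv2,pickle
s=sense();print(s["tcp_pos"],s["joints"],s["wrist_force"])
d={"s":s}
for n in ["side","wrist"]:
    c=capture(n);d[n]=c
pickle.dump(d,open("c2.pkl","wb"))
a=cv2.resize(d["wrist"]["frame"][170:370,220:430,::-1],None,fx=3,fy=3,interpolation=cv2.INTER_CUBIC)
cv2.imwrite("pics/w2.png",a)
cv2.imwrite("pics/s2.png",cv2.resize(d["side"]["frame"][220:320,325:425,::-1],None,fx=6,fy=6,interpolation=cv2.INTER_CUBIC))
E
```

```text
[ 0.48765746 -0.31653622  0.15962512] [-22.17481046  16.87711681 -14.03830232 -12.00059082 -47.85050813
 -45.73733692] [ 0.35686198 -1.08814492 -0.04553842]
```

View pics/w2.png

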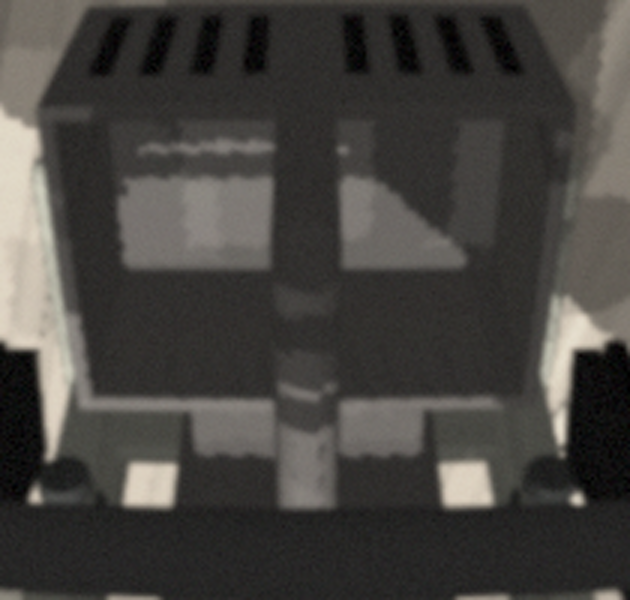

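View pics/s2.png

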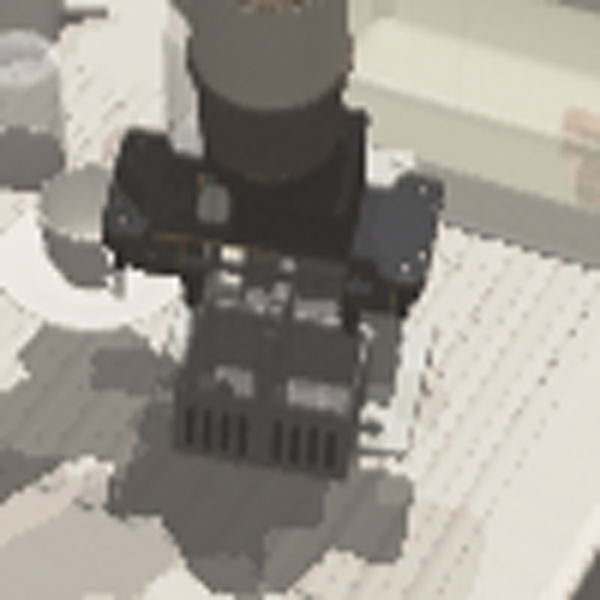

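```bash
python3 - <<'E'
import pickle
from h import *
a=pickle.load(open("c1.pkl","rb"))["wrist"];b=pickle.load(open("c2.pkl","rb"))["wrist"]
for n,p,q in [("FL",(112,143),(42,107)),("FR",(562,145),(575,105)),("BL",(122,441),(78,404)),("BR",(556,437),(530,402)),]:
    print(n,tri([ray(a,240+p[0]/4,200+p[1]/4,1),ray(b,220+q[0]/3,170+q[1]/3,1)]))
# strap front top edge
print(plane(ray(b,220+307/3,170+300/3,1),.15))
E
```

```text
FL (array([ 0.47923835, -0.37341128,  0.09905364]), [np.float64(0.00019244612408845783), np.float64(0.00019244612408851754)])
FR (array([ 0.45313179, -0.26893776,  0.09541275]), [np.float64(0.0006201739532028522), np.float64(0.0006201739532027987)])
BL (array([ 0.55559553, -0.35458813,  0.10052808]), [np.float64(0.00016422991168076864), np.float64(0.00016422991168078607)])
BR (array([ 0.52768862, -0.24863457,  0.099247  ]), [np.float64(0.0011742722380660145), np.float64(0.0011742722380660073)])
[ 0.47491723 -0.31962507  0.15      ]
```

Emit:
jog_arm(
  moves=[
    [-1,0,0.0005,0.008,0,0,0],
    [-1,0,0.0005,0.018,0,0,0.003],
    [-1,0,0.0005,0.028,0,0,0.003],
    [-1,0,0.0005,0.036,0,0,0.003],
    [-1,0,0.0005,0.042,0,0,0.003],
    [-1,0,0.0005,0.046,0,0,0.003],
    [-1,0,0.0005,0.048,0,0,0.003],
    [-1,0,0.0005,0.049,0,0,0.003],
    [-1,0,0.0005,0.049,0,0,0.003],
    [-1,0,0.0005,0.049,0,0,0.003],
  ],
)

```text
time_s: 3.0
tcp_pos: [0.501, -0.312, 0.1135]
ee_rot: [[-0.934, -0.256, 0.249], [-0.247, 0.967, 0.066], [-0.258, -0.0, -0.966]]
wrist_force: [0.7, 0.5, 0.4]
gripper_width: 0.997
```

```bash
python3 - <<'E'
from station import *
import cv2,pickle
s=sense();print(s["tcp_pos"],s["wrist_force"])
c=capture("wrist");cv2.imwrite("pics/w3.png",c["frame"][:,:,::-1])
E
```

```text
[ 0.50104471 -0.31204876  0.11351738] [0.65548557 0.53924056 0.37151256]
```

View pics/w3.png

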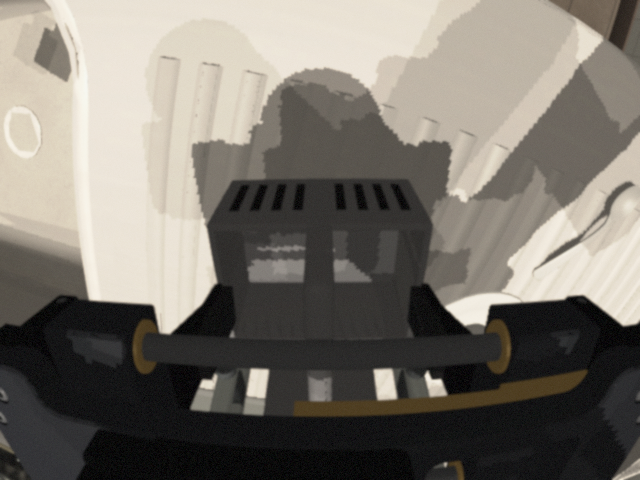

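The strap is centred between the open fingers at wrist (319,270), so I'll close.

Emit:
jog_arm(
  moves=[
    [-0.6,0,0,0,0,0,0],
    [-0.2,0,0,0,0,0,0],
    [0.1,0,0,0,0,0,0],
    [0.3,0,0,0,0,0,0],
    [0.5,0,0,0,0,0,0],
    [0.6,0,0,0,0,0,0],
    [0.7,0,0,0,0,0,0],
    [0.8,0,0,0,0,0,0],
    [0.9,0,0,0,0,0,0],
    [1,0,0,0,0,0,0],
  ],
)

```text
time_s: 3.88
tcp_pos: [0.5008, -0.312, 0.1132]
ee_rot: [[-0.934, -0.256, 0.248], [-0.247, 0.967, 0.066], [-0.257, 0.0, -0.966]]
wrist_force: [0.2, 0.1, -0.1]
gripper_width: 0.328
```

Emit:
jog_arm(
  moves=[
    [1,0,0,0,0,0,0],
    [1,0,0,0,0,0,0],
    [1,0,0,0,0,0,0],
    [1,0,0,0,0,0,0],
    [1,0,0,0,0,0,0],
    [1,0,0,0,0,0,0],
    [1,0,0,0,0,0,0],
    [1,0,0,0,0,0,0],
    [1,0,0,0,0,0,0],
    [1,0,0,0,0,0,0],
  ],
)

```text
time_s: 4.72
tcp_pos: [0.501, -0.3122, 0.1134]
ee_rot: [[-0.934, -0.255, 0.249], [-0.247, 0.967, 0.065], [-0.257, -0.0, -0.966]]
wrist_force: [-0.3, -2.3, -0.4]
gripper_width: 0.138
```

```bash
python3 - <<'E'
from station import *
import cv2,pickle
s=sense();print(s["tcp_pos"],s["ee_rot"],s["wrist_force"],s["moment"],s["gripper_width"]*87)
E
```

```text
[ 0.50103595 -0.31218921  0.11338865] [[-9.34192582e-01 -2.55479435e-01  2.49027064e-01]
 [-2.46975701e-01  9.66814391e-01  6.53677012e-02]
 [-2.57463053e-01 -4.37612172e-04 -9.66288045e-01]] [-0.28527325 -2.34043184 -0.38652978] [-0.87016175  0.47087242 -0.19680025] 11.985569403985139
```

```bash
python3 - <<'E'
import cv2
a=cv2.imread("pics/side0.png")[240:275,350:400];b=cv2.imread("pics/top1.png")[205:245,350:410]
f=lambda i,k:cv2.convertScaleAbs(cv2.resize(i,None,fx=k,fy=k,interpolation=cv2.INTER_NEAREST),alpha=1.5)
cv2.imwrite("pics/fs.png",f(a,14));cv2.imwrite("pics/ft.png",f(b,12))
E
```

```text
(no output)
```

View pics/fs.png

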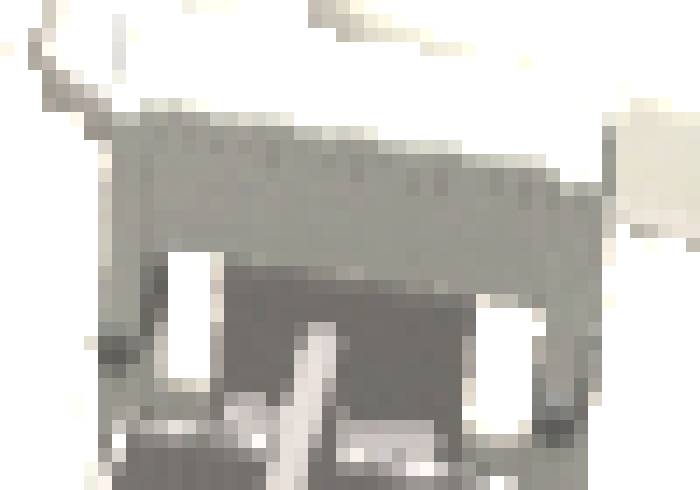

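View pics/ft.png

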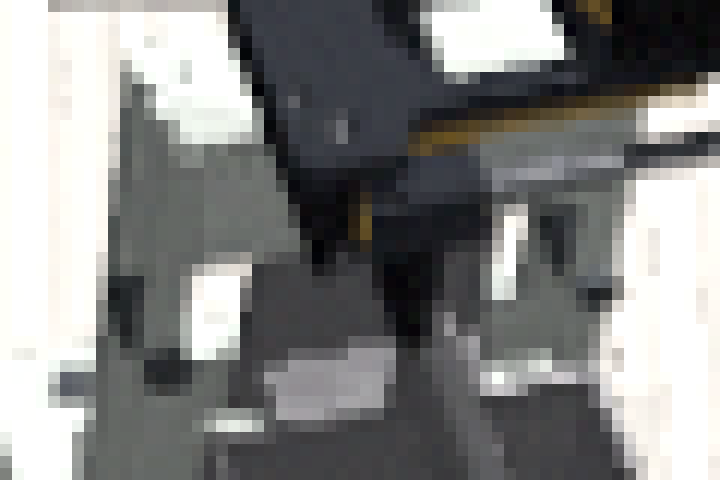

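```bash
python3 - <<'E'
import pickle
from h import *
d=pickle.load(open("c1.pkl","rb"))
yaw=.256;xc=np.array([np.cos(yaw),np.sin(yaw),0])
# caddy origin from bin centre
b=np.array([.5039,-.3114,0]);
for o0 in (b+.074*xc, np.array([.5762,-.2921,0])):
  print(o0)
  def vp(r,x):
    o,dd=r;t=((o0+x*xc-o)@xc)/(dd@xc);return o+t*dd
  yc=np.array([-np.sin(yaw),np.cos(yaw),0])
  for n,u,v in [("side",363.6,258),("side",386.4,261.8),("side",368.9,259),("side",378.6,260.9),("top",368.3,227),("top",374.2,226.2),("top",392.5,222.1)]:
    p=vp(ray(d[n],u,v),-.010);print(n,p,"y",(p-o0)@yc,"lip",p[2]-.12)
  for n,u,v in [("side",363.6,267.1),("side",386,271)]:
    p=vp(ray(d[n],u,v),.004);print("backtop",p)
E
```

```text
[ 0.57548838 -0.29266224  0.        ]
side [ 0.55569255 -0.25652391  0.14021811] y 0.03997315996027664 lip 0.02021810796060064
side [ 0.57766423 -0.3404676   0.14065401] y -0.04679835787745037 lip 0.020654006322503693
side [ 0.56083938 -0.27618759  0.13972754] y 0.019647066394615897 lip 0.01972754079911143
side [ 0.57021724 -0.31201607  0.13848053] y -0.017388373681695306 lip 0.018480530407885776
top [ 0.55449581 -0.25195171  0.13574633] y 0.04469939133435146 lip 0.015746326809404798
top [ 0.55942407 -0.27078031  0.13437823] y 0.025236500180826432 lip 0.014378233004636587
top [ 0.57459556 -0.32874364  0.13863478] y -0.03467945091367349 lip 0.018634780772804782
backtop [ 0.56905511 -0.25228667  0.07964582]
backtop [ 0.59117579 -0.33679966  0.07960393]
[ 0.5762 -0.2921  0.    ]
side [ 0.55645909 -0.25617149  0.13943788] y 0.03975627140331924 lip 0.01943787642150696
side [ 0.57844274 -0.34016092  0.13987401] y -0.047062534422137314 lip 0.019874012335511115
side [ 0.56160873 -0.27584589  0.13894704] y 0.019419100699824908 lip 0.018947041914989193
side [ 0.57099169 -0.31169389  0.13769935] y -0.01763652262877387 lip 0.017699351938877395
top [ 0.55538297 -0.25206014  0.13461398] y 0.04400612834444743 lip 0.014613984144952075
top [ 0.56031492 -0.27090286  0.13324486] y 0.02452864464474743 lip 0.013244864594735284
top [ 0.57549779 -0.32890964  0.1375046 ] y -0.03543222918379314 lip 0.017504603762853344
backtop [ 0.56982189 -0.25193517  0.07883998]
backtop [ 0.59195451 -0.33649379  0.07879807]
```

The blade/flange boundary gives a lip of about 14–20 mm, so the keeper should be felt at 17–23 mm of lift. First I'll lift 6 mm to read the weight.

Emit:
jog_arm(
  moves=[
    [1,-0.0003,0,-0.001,0,0,0],
    [1,-0.0005,0,-0.002,0,0,0],
    [1,-0.0008,0,-0.003,0,0,0],
    [1,-0.001,0,-0.004,0,0,0],
    [1,-0.0013,0,-0.005,0,0,0],
    [1,-0.0016,0,-0.006,0,0,0],
    [1,-0.0016,0,-0.006,0,0,0],
    [1,-0.0016,0,-0.006,0,0,0],
    [1,-0.0016,0,-0.006,0,0,0],
    [1,-0.0016,0,-0.006,0,0,0],
  ],
)

```text
time_s: 5.55
tcp_pos: [0.5007, -0.3118, 0.1193]
ee_rot: [[-0.934, -0.256, 0.248], [-0.247, 0.967, 0.066], [-0.257, 0.001, -0.966]]
wrist_force: [2.3, 1.4, -3.9]
gripper_width: 0.136
```

```bash
cat > st.py <<'E'
from station import *
import numpy as np
s=sense();np.set_printoptions(precision=4,suppress=True)
print(s["time_s"],s["tcp_pos"],"tilt",np.arctan2(s["ee_rot"][2,0],-s["ee_rot"][2,2]),"F",s["wrist_force"],"M",s["moment"],s["gripper_width"]*87)
E
python3 st.py
```

```text
5.55 [ 0.5007 -0.3118  0.1193] tilt -0.2597363889838707 F [ 2.2605  1.3688 -3.9299] M [0.1704 0.395  0.2065] 11.856372222315493
```

Emit:
jog_arm(
  moves=[
    [1,-0.0008,0,-0.001,0,0,0],
    [1,-0.001,0,-0.002,0,0,0],
    [1,-0.0013,0,-0.003,0,0,0],
    [1,-0.0015,0,-0.004,0,0,0],
    [1,-0.0018,0,-0.005,0,0,0],
    [1,-0.002,0,-0.0056,0,0,0],
    [1,-0.0021,0,-0.006,0,0,0],
    [1,-0.0021,0,-0.006,0,0,0],
    [1,-0.0021,0,-0.006,0,0,0],
    [1,-0.0021,0,-0.006,0,0,0],
  ],
)

```text
time_s: 6.38
tcp_pos: [0.5011, -0.3119, 0.1257]
ee_rot: [[-0.934, -0.256, 0.248], [-0.247, 0.967, 0.066], [-0.257, 0.0, -0.966]]
wrist_force: [-0.9, -1.0, -2.5]
gripper_width: 0.135
```

```bash
python3 st.py
```

```text
6.3833 [ 0.5011 -0.3119  0.1257] tilt -0.2595942230088287 F [-0.9374 -0.9721 -2.5157] M [-0.3025  1.0763 -0.0335] 11.770751964673845
```

Emit:
jog_arm(
  moves=[
    [1,-0.0001,0,-0.0003,0,0,0],
    [1,-0.0002,0,-0.0006,0,0,0],
    [1,-0.0002,0,-0.0009,0,0,0],
    [1,-0.0003,0,-0.0012,0,0,0],
    [1,-0.0004,0,-0.0015,0,0,0],
    [1,-0.0005,0,-0.0018,0,0,0],
    [1,-0.0005,0,-0.002,0,0,0],
    [1,-0.0005,0,-0.002,0,0,0],
    [1,-0.0005,0,-0.002,0,0,0],
    [1,-0.0005,0,-0.002,0,0,0],
  ],
)

```text
time_s: 7.22
tcp_pos: [0.5012, -0.3118, 0.1278]
ee_rot: [[-0.934, -0.256, 0.248], [-0.247, 0.967, 0.066], [-0.257, 0.0, -0.966]]
wrist_force: [-2.0, -0.1, -3.3]
gripper_width: 0.137
```

```bash
python3 st.py; python3 st.py
```

```text
7.2167 [ 0.5012 -0.3118  0.1278] tilt -0.25976031720148507 F [-2.0459 -0.0773 -3.2998] M [-0.2865  1.1357  0.0587] 11.911026846141572
7.2167 [ 0.5012 -0.3118  0.1278] tilt -0.25976031720148507 F [-2.0459 -0.0773 -3.2998] M [-0.2865  1.1357  0.0587] 11.911026846141572
```

Emit:
jog_arm(
  moves=[
    [1,0.0003,0,-0.0002,0,0,0],
    [1,0.0003,0,-0.0004,0,0,0],
    [1,0.0002,0,-0.0006,0,0,0],
    [1,0.0001,0,-0.0008,0,0,0],
    [1,0.0001,0,-0.001,0,0,0],
    [1,0,0,-0.0012,0,0,0],
    [1,0,0,-0.0012,0,0,0],
    [1,0,0,-0.0012,0,0,0],
    [1,0,0,-0.0012,0,0,0],
    [1,0,0,-0.0012,0,0,0],
  ],
)

```text
time_s: 8.05
tcp_pos: [0.5011, -0.3119, 0.129]
ee_rot: [[-0.934, -0.256, 0.249], [-0.247, 0.967, 0.066], [-0.257, 0.0, -0.966]]
wrist_force: [-1.2, -0.2, -2.1]
gripper_width: 0.135
```

```bash
python3 st.py
```

```text
8.05 [ 0.5011 -0.3119  0.129 ] tilt -0.2601482665523882 F [-1.1685 -0.1818 -2.0965] M [-0.2484  0.8937  0.0038] 11.776043352488145
```

Emit:
jog_arm(
  moves=[
    [1,-0.0001,0,-0.0003,0,0,0],
    [1,-0.0001,0,-0.0006,0,0,0],
    [1,-0.0002,0,-0.0009,0,0,0],
    [1,-0.0003,0,-0.001,0,0,0],
    [1,-0.0003,0,-0.001,0,0,0],
    [1,-0.0003,0,-0.001,0,0,0],
    [1,-0.0003,0,-0.001,0,0,0],
    [1,-0.0003,0,-0.001,0,0,0],
    [1,-0.0003,0,-0.001,0,0,0],
    [1,-0.0003,0,-0.001,0,0,0],
  ],
)

```text
time_s: 8.88
tcp_pos: [0.5011, -0.3119, 0.13]
ee_rot: [[-0.934, -0.256, 0.249], [-0.247, 0.967, 0.066], [-0.257, 0.0, -0.966]]
wrist_force: [-0.7, -0.3, -3.7]
gripper_width: 0.135
```

```bash
python3 st.py
```

```text
8.8833 [ 0.5011 -0.3119  0.13  ] tilt -0.2600942720088517 F [-0.7172 -0.3272 -3.6932] M [-0.2692  0.8814 -0.0278] 11.784025814525615
```

Emit:
jog_arm(
  moves=[
    [1,0,0,-0.0002,0,0,0],
    [1,-0.0001,0,-0.0004,0,0,0],
    [1,-0.0002,0,-0.0006,0,0,0],
    [1,-0.0002,0,-0.0008,0,0,0],
    [1,-0.0002,0,-0.0008,0,0,0],
    [1,-0.0002,0,-0.0008,0,0,0],
    [1,-0.0002,0,-0.0008,0,0,0],
    [1,-0.0002,0,-0.0008,0,0,0],
    [1,-0.0002,0,-0.0008,0,0,0],
    [1,-0.0002,0,-0.0008,0,0,0],
  ],
)

```text
time_s: 9.72
tcp_pos: [0.501, -0.3119, 0.1309]
ee_rot: [[-0.934, -0.256, 0.249], [-0.247, 0.967, 0.066], [-0.257, 0.0, -0.966]]
wrist_force: [-0.6, -0.2, -2.3]
gripper_width: 0.133
```

```bash
python3 st.py
```

```text
9.7167 [ 0.501  -0.3119  0.1309] tilt -0.26004608108263866 F [-0.5998 -0.1713 -2.2713] M [-0.2372  0.8266 -0.0204] 11.600556715585475
```

Emit:
jog_arm(
  moves=[
    [1,0,0,-0.0002,0,0,0],
    [1,-0.0001,0,-0.0004,0,0,0],
    [1,-0.0002,0,-0.0006,0,0,0],
    [1,-0.0002,0,-0.0008,0,0,0],
    [1,-0.0002,0,-0.0008,0,0,0],
    [1,-0.0002,0,-0.0008,0,0,0],
    [1,-0.0002,0,-0.0008,0,0,0],
    [1,-0.0002,0,-0.0008,0,0,0],
    [1,-0.0002,0,-0.0008,0,0,0],
    [1,-0.0002,0,-0.0008,0,0,0],
  ],
)

```text
time_s: 10.55
tcp_pos: [0.501, -0.3119, 0.1317]
ee_rot: [[-0.934, -0.256, 0.249], [-0.247, 0.967, 0.066], [-0.257, 0.0, -0.966]]
wrist_force: [0.0, -0.7, -2.1]
gripper_width: 0.132
```

```bash
python3 st.py
```

```text
10.55 [ 0.501  -0.3119  0.1317] tilt -0.26003693124169186 F [ 0.0018 -0.6787 -2.1165] M [-0.2376  0.8218 -0.0081] 11.503599667557841
```

Lift is 18.3 mm with no contact yet.

Emit:
jog_arm(
  moves=[
    [1,0,0,-0.0002,0,0,0],
    [1,-0.0001,0,-0.0004,0,0,0],
    [1,-0.0002,0,-0.0006,0,0,0],
    [1,-0.0002,0,-0.0008,0,0,0],
    [1,-0.0002,0,-0.0008,0,0,0],
    [1,-0.0002,0,-0.0008,0,0,0],
    [1,-0.0002,0,-0.0008,0,0,0],
    [1,-0.0002,0,-0.0008,0,0,0],
    [1,-0.0002,0,-0.0008,0,0,0],
    [1,-0.0002,0,-0.0008,0,0,0],
  ],
)

```text
time_s: 11.38
tcp_pos: [0.501, -0.3119, 0.1325]
ee_rot: [[-0.934, -0.256, 0.249], [-0.247, 0.967, 0.066], [-0.257, 0.0, -0.966]]
wrist_force: [0.1, -0.5, -3.3]
gripper_width: 0.135
```

```bash
python3 st.py
```

```text
11.3833 [ 0.501  -0.3119  0.1325] tilt -0.2600479778160537 F [ 0.1117 -0.4706 -3.3321] M [-0.2209  0.7969  0.0193] 11.729251384182264
```

Emit:
jog_arm(
  moves=[
    [1,0,0,-0.0002,0,0,0],
    [1,-0.0001,0,-0.0004,0,0,0],
    [1,-0.0002,0,-0.0006,0,0,0],
    [1,-0.0002,0,-0.0008,0,0,0],
    [1,-0.0002,0,-0.0008,0,0,0],
    [1,-0.0002,0,-0.0008,0,0,0],
    [1,-0.0002,0,-0.0008,0,0,0],
    [1,-0.0002,0,-0.0008,0,0,0],
    [1,-0.0002,0,-0.0008,0,0,0],
    [1,-0.0002,0,-0.0008,0,0,0],
  ],
)

```text
time_s: 12.22
tcp_pos: [0.501, -0.3119, 0.1333]
ee_rot: [[-0.934, -0.256, 0.249], [-0.247, 0.967, 0.066], [-0.257, 0.0, -0.966]]
wrist_force: [0.3, 0.1, -3.1]
gripper_width: 0.134
```

```bash
python3 st.py
```

```text
12.2167 [ 0.501  -0.3119  0.1333] tilt -0.26005825770142443 F [ 0.3384  0.099  -3.1407] M [-0.1946  0.8171  0.0132] 11.654526403838583
```

Emit:
jog_arm(
  moves=[
    [1,0,0,-0.0002,0,0,0],
    [1,-0.0001,0,-0.0004,0,0,0],
    [1,-0.0002,0,-0.0006,0,0,0],
    [1,-0.0002,0,-0.0008,0,0,0],
    [1,-0.0002,0,-0.0008,0,0,0],
    [1,-0.0002,0,-0.0008,0,0,0],
    [1,-0.0002,0,-0.0008,0,0,0],
    [1,-0.0002,0,-0.0008,0,0,0],
    [1,-0.0002,0,-0.0008,0,0,0],
    [1,-0.0002,0,-0.0008,0,0,0],
  ],
)

```text
time_s: 13.05
tcp_pos: [0.501, -0.3119, 0.1341]
ee_rot: [[-0.934, -0.256, 0.249], [-0.247, 0.967, 0.066], [-0.257, 0.0, -0.966]]
wrist_force: [0.0, 0.3, -3.5]
gripper_width: 0.137
```

```bash
python3 st.py
```

```text
13.05 [ 0.501  -0.3119  0.1341] tilt -0.26001936851469637 F [ 0.0345  0.2965 -3.5348] M [-0.2742  0.7579  0.0112] 11.930761997649796
```

Lift is 20.7 mm.

Emit:
jog_arm(
  moves=[
    [1,0,0,-0.0002,0,0,0],
    [1,-0.0001,0,-0.0004,0,0,0],
    [1,-0.0002,0,-0.0006,0,0,0],
    [1,-0.0002,0,-0.0008,0,0,0],
    [1,-0.0002,0,-0.0008,0,0,0],
    [1,-0.0002,0,-0.0008,0,0,0],
    [1,-0.0002,0,-0.0008,0,0,0],
    [1,-0.0002,0,-0.0008,0,0,0],
    [1,-0.0002,0,-0.0008,0,0,0],
    [1,-0.0002,0,-0.0008,0,0,0],
  ],
)

```text
time_s: 13.88
tcp_pos: [0.501, -0.3119, 0.135]
ee_rot: [[-0.934, -0.256, 0.249], [-0.247, 0.967, 0.066], [-0.257, 0.0, -0.966]]
wrist_force: [0.7, -0.3, -2.6]
gripper_width: 0.135
```

```bash
python3 st.py
```

```text
13.8833 [ 0.501  -0.3119  0.135 ] tilt -0.26003130546532444 F [ 0.7067 -0.3123 -2.623 ] M [-0.2399  0.7058  0.0013] 11.769092930158575
```

Emit:
jog_arm(
  moves=[
    [1,0,0,-0.0002,0,0,0],
    [1,-0.0001,0,-0.0004,0,0,0],
    [1,-0.0002,0,-0.0006,0,0,0],
    [1,-0.0002,0,-0.0008,0,0,0],
    [1,-0.0002,0,-0.0008,0,0,0],
    [1,-0.0002,0,-0.0008,0,0,0],
    [1,-0.0002,0,-0.0008,0,0,0],
    [1,-0.0002,0,-0.0008,0,0,0],
    [1,-0.0002,0,-0.0008,0,0,0],
    [1,-0.0002,0,-0.0008,0,0,0],
  ],
)

```text
time_s: 14.72
tcp_pos: [0.5009, -0.3119, 0.1357]
ee_rot: [[-0.934, -0.256, 0.248], [-0.247, 0.967, 0.066], [-0.257, 0.0, -0.966]]
wrist_force: [1.0, -0.4, -4.6]
gripper_width: 0.135
```

```bash
python3 st.py
```

```text
14.7167 [ 0.5009 -0.3119  0.1357] tilt -0.2599582886788549 F [ 1.0228 -0.3883 -4.6316] M [-0.2518  0.7061 -0.0028] 11.785530013167214
```

Emit:
jog_arm(
  moves=[
    [1,0,0,-0.0001,0,0,0],
    [1,-0.0001,0,-0.0002,0,0,0],
    [1,-0.0001,0,-0.0003,0,0,0],
    [1,-0.0001,0,-0.0004,0,0,0],
    [1,-0.0001,0,-0.0004,0,0,0],
    [1,-0.0001,0,-0.0004,0,0,0],
    [1,-0.0001,0,-0.0004,0,0,0],
    [1,-0.0001,0,-0.0004,0,0,0],
    [1,-0.0001,0,-0.0004,0,0,0],
    [1,-0.0001,0,-0.0004,0,0,0],
  ],
)

```text
time_s: 15.55
tcp_pos: [0.5009, -0.3119, 0.1361]
ee_rot: [[-0.934, -0.256, 0.248], [-0.247, 0.967, 0.066], [-0.257, 0.0, -0.966]]
wrist_force: [1.5, 0.1, -4.4]
gripper_width: 0.134
```

```bash
python3 st.py
```

```text
15.55 [ 0.5009 -0.3119  0.1361] tilt -0.25981695944005806 F [ 1.5231  0.0522 -4.4459] M [-0.3783  0.8901 -0.0122] 11.6780364877449
```

Emit:
jog_arm(
  moves=[
    [1,0,0,-0.0001,0,0,0],
    [1,-0.0001,0,-0.0002,0,0,0],
    [1,-0.0001,0,-0.0003,0,0,0],
    [1,-0.0001,0,-0.0004,0,0,0],
    [1,-0.0001,0,-0.0004,0,0,0],
    [1,-0.0001,0,-0.0004,0,0,0],
    [1,-0.0001,0,-0.0004,0,0,0],
    [1,-0.0001,0,-0.0004,0,0,0],
    [1,-0.0001,0,-0.0004,0,0,0],
    [1,-0.0001,0,-0.0004,0,0,0],
  ],
)

```text
time_s: 16.38
tcp_pos: [0.5008, -0.3119, 0.1365]
ee_rot: [[-0.934, -0.256, 0.248], [-0.247, 0.967, 0.066], [-0.257, 0.0, -0.966]]
wrist_force: [0.8, -1.5, -6.7]
gripper_width: 0.135
```

```bash
python3 st.py
```

```text
16.3833 [ 0.5008 -0.3119  0.1365] tilt -0.2597029234283618 F [ 0.7598 -1.5227 -6.7285] M [-0.4982  1.0196 -0.0977] 11.725836317736631
```

The keeper is felt: Fz went from −3 to −6.7 N at 23 mm of lift. Now working out the swing about the flange edge.

```bash
cat > sw.py <<'E'
from station import *
from h import *
def rows(ths,offs,pv=(.0729,.0036),down=None):
    s=sense();R=s["ee_rot"];yaw=np.arctan2(-R[0,1],R[1,1]);t0=np.arctan2(R[2,0],-R[2,2]) 
    for th,(ox,oz) in zip(ths,offs):
        r=np.array([-pv[0],-pv[1]])
        x=np.cos(th)*r[0]+np.sin(th)*r[1]+pv[0]+ox; z=-np.sin(th)*r[0]+np.cos(th)*r[1]+pv[1]+oz
        d=R.T@np.array([x*np.cos(yaw),x*np.sin(yaw),z]);print("[1,%.4f,%.4f,%.4f,0,%.3f,0]"%(*d,th))
E
python3 - <<'E'
from sw import *
ths=[.01,.025,.045,.065,.085,.105,.125,.145,.165,.17]
offs=[(.0003,-.0003),(.0006,-.0004),(.0008,-.0004)]+[(.001,-.0004)]*7
rows(ths,offs)
E
```

```text
[1,-0.0004,0.0000,-0.0003,0,0.010,0]
[1,-0.0009,0.0000,-0.0012,0,0.025,0]
[1,-0.0014,0.0000,-0.0026,0,0.045,0]
[1,-0.0020,0.0000,-0.0040,0,0.065,0]
[1,-0.0024,0.0000,-0.0054,0,0.085,0]
[1,-0.0029,0.0000,-0.0068,0,0.105,0]
[1,-0.0033,0.0000,-0.0081,0,0.125,0]
[1,-0.0038,0.0000,-0.0095,0,0.145,0]
[1,-0.0043,0.0000,-0.0109,0,0.165,0]
[1,-0.0045,0.0000,-0.0112,0,0.170,0]
```

Emit:
jog_arm(
  moves=[
    [1,-0.0004,0,-0.0003,0,0.01,0],
    [1,-0.0007,0,-0.0008,0,0.018,0],
    [1,-0.0009,0,-0.0012,0,0.025,0],
    [1,-0.0012,0,-0.0019,0,0.035,0],
    [1,-0.0014,0,-0.0026,0,0.045,0],
    [1,-0.0017,0,-0.0033,0,0.055,0],
    [1,-0.002,0,-0.004,0,0.065,0],
    [1,-0.0022,0,-0.0047,0,0.075,0],
    [1,-0.0024,0,-0.0054,0,0.085,0],
    [1,-0.0024,0,-0.0054,0,0.085,0],
  ],
)

```text
time_s: 17.22
tcp_pos: [0.5023, -0.3116, 0.1426]
ee_rot: [[-0.952, -0.256, 0.168], [-0.252, 0.967, 0.044], [-0.174, -0.0, -0.985]]
wrist_force: [-0.5, -0.7, -5.3]
gripper_width: 0.136
```

```bash
python3 st.py
```

```text
17.2167 [ 0.5023 -0.3116  0.1426] tilt -0.17467650516659602 F [-0.4616 -0.707  -5.2638] M [-0.3116  0.8238 -0.0215] 11.812852703941777
```

```bash
python3 - <<'E'
from sw import *
ths=[.015,.035,.055,.075,.095,.115,.135,.15,.16,.165]
offs=[(0,-.0002)]+[(0,-.0004)]*9
rows(ths,offs,(.0729,-.0026))
E
```

```text
[1,-0.0002,-0.0000,-0.0009,0,0.015,0]
[1,-0.0005,-0.0000,-0.0021,0,0.035,0]
[1,-0.0009,-0.0000,-0.0035,0,0.055,0]
[1,-0.0013,-0.0000,-0.0049,0,0.075,0]
[1,-0.0017,-0.0000,-0.0063,0,0.095,0]
[1,-0.0021,-0.0000,-0.0077,0,0.115,0]
[1,-0.0026,-0.0000,-0.0091,0,0.135,0]
[1,-0.0030,-0.0000,-0.0101,0,0.150,0]
[1,-0.0033,-0.0000,-0.0108,0,0.160,0]
[1,-0.0034,-0.0000,-0.0111,0,0.165,0]
```

Emit:
jog_arm(
  moves=[
    [1,-0.0002,0,-0.0009,0,0.015,0],
    [1,-0.0005,0,-0.0021,0,0.035,0],
    [1,-0.0009,0,-0.0035,0,0.055,0],
    [1,-0.0013,0,-0.0049,0,0.075,0],
    [1,-0.0017,0,-0.0063,0,0.095,0],
    [1,-0.0021,0,-0.0077,0,0.115,0],
    [1,-0.0026,0,-0.0091,0,0.135,0],
    [1,-0.003,0,-0.0101,0,0.15,0],
    [1,-0.0033,0,-0.0108,0,0.16,0],
    [1,-0.0034,0,-0.0111,0,0.165,0],
  ],
)

```text
time_s: 18.05
tcp_pos: [0.5036, -0.3113, 0.154]
ee_rot: [[-0.967, -0.256, 0.009], [-0.256, 0.967, 0.002], [-0.009, -0.0, -1.0]]
wrist_force: [-0.3, -0.1, -2.2]
gripper_width: 0.134
```

```bash
python3 - <<'E'
exec(open("st.py").read())
from sw import *
import cv2
rows([.02,.04,.06,.08,.09],[(0,-.0003)]*5,(.0719,-.0146))
for n in ["side","wrist"]:
    c=capture(n);cv2.imwrite(f"pics/{n}4.png",c["frame"][:,:,::-1])
    if n=="side":cv2.imwrite("pics/s4c.png",cv2.resize(c["frame"][220:320,325:425,::-1],None,fx=6,fy=6,interpolation=cv2.INTER_CUBIC))
E
```

```text
18.05 [ 0.5036 -0.3113  0.154 ] tilt -0.009458501360056222 F [-0.3362 -0.1181 -2.2272] M [-0.0208  0.0312 -0.026 ] 11.664377717490122
[1,-0.0003,-0.0000,-0.0011,0,0.020,0]
[1,-0.0007,-0.0000,-0.0026,0,0.040,0]
[1,-0.0010,-0.0000,-0.0040,0,0.060,0]
[1,-0.0014,-0.0000,-0.0054,0,0.080,0]
[1,-0.0017,-0.0000,-0.0061,0,0.090,0]
```

View pics/s4c.png

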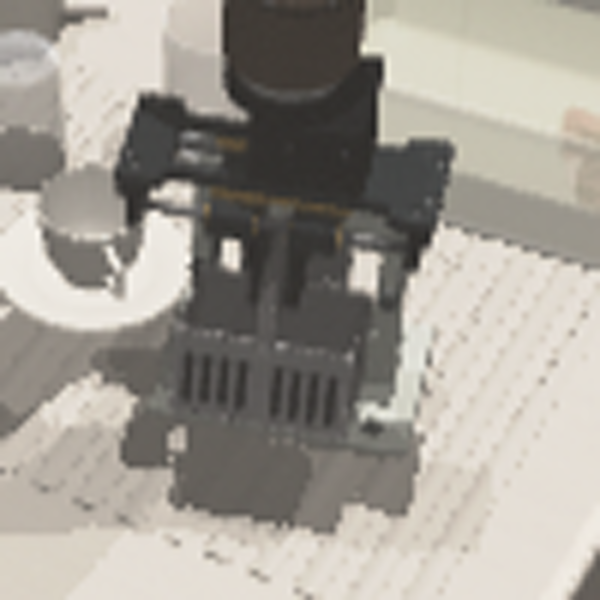

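View pics/wrist4.png

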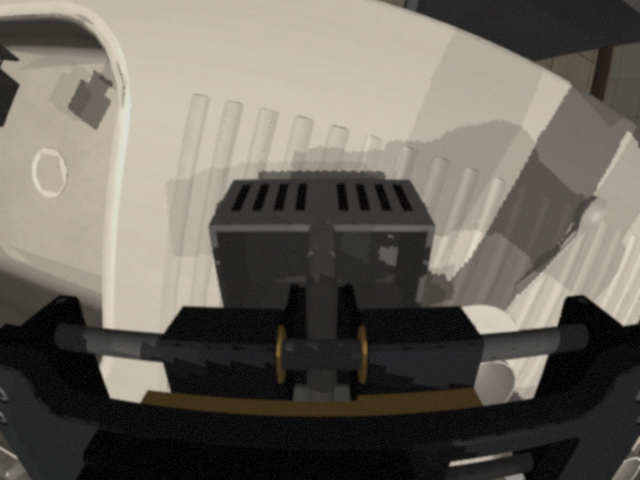

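The caddy has tilted with the tool (rim at wrist v≈228, as at the grasp). Contact forces are near zero. Finishing the swing.

Emit:
jog_arm(
  moves=[
    [1,-0.0002,0,-0.0006,0,0.01,0],
    [1,-0.0003,0,-0.0011,0,0.02,0],
    [1,-0.0005,0,-0.0019,0,0.03,0],
    [1,-0.0007,0,-0.0026,0,0.04,0],
    [1,-0.0008,0,-0.0033,0,0.05,0],
    [1,-0.001,0,-0.004,0,0.06,0],
    [1,-0.0012,0,-0.0047,0,0.07,0],
    [1,-0.0014,0,-0.0054,0,0.08,0],
    [1,-0.0014,0,-0.0054,0,0.08,0],
    [1,-0.0014,0,-0.0054,0,0.08,0],
  ],
)

```text
time_s: 18.98
tcp_pos: [0.5046, -0.3109, 0.1593]
ee_rot: [[-0.964, -0.256, -0.068], [-0.255, 0.967, -0.018], [0.07, 0.0, -0.998]]
wrist_force: [0.2, 0.0, -3.1]
gripper_width: 0.139
```

```bash
python3 - <<'E'
exec(open("st.py").read())
from h import *
R=s["ee_rot"];yaw=.2585
for tc in (.30,.31,.32):
  d=R.T@np.array([-np.sin(tc)*np.cos(yaw),-np.sin(tc)*np.sin(yaw),-np.cos(tc)]);print(tc,d)
E
```

```text
18.9833 [ 0.5046 -0.3109  0.1593] tilt 0.07009142606829388 F [ 0.2032  0.0192 -3.1356] M [-0.0118 -0.2007  0.0357] 12.082176889492729
0.3 [ 0.2279 -0.0002  0.9737]
0.31 [ 0.2376 -0.0002  0.9714]
0.32 [ 0.2473 -0.0002  0.9689]
```

Emit:
jog_arm(
  moves=[
    [1,0.0003,0,0.0015,0,0,0],
    [1,0.0007,0,0.003,0,0,0],
    [1,0.0011,0,0.005,0,0,0],
    [1,0.0016,0,0.007,0,0,0],
    [1,0.002,0,0.009,0,0,0],
    [1,0.0025,0,0.011,0,0,0],
    [1,0.003,0,0.013,0,0,0],
    [1,0.0034,0,0.0145,0,0,0],
    [1,0.0035,0,0.015,0,0,0],
    [1,0.0035,0,0.015,0,0,0],
  ],
)

```text
time_s: 19.82
tcp_pos: [0.5, -0.3122, 0.1445]
ee_rot: [[-0.964, -0.256, -0.068], [-0.255, 0.967, -0.018], [0.07, 0.0, -0.998]]
wrist_force: [1.0, 0.2, -2.5]
gripper_width: 0.134
```

```bash
python3 st.py
```

```text
19.8167 [ 0.5    -0.3122  0.1445] tilt 0.07024722428562773 F [ 1.0249  0.158  -2.4624] M [ 0.0551 -0.1751  0.0246] 11.668472641387782
```

Emit:
jog_arm(
  moves=[
    [1,0.0003,0,0.002,0,0,0],
    [1,0.0009,0,0.005,0,0,0],
    [1,0.0015,0,0.008,0,0,0],
    [1,0.0022,0,0.011,0,0,0],
    [1,0.0029,0,0.014,0,0,0],
    [1,0.0036,0,0.017,0,0,0],
    [1,0.0043,0,0.02,0,0,0],
    [1,0.005,0,0.023,0,0,0],
    [1,0.0055,0,0.025,0,0,0],
    [1,0.0055,0,0.025,0,0,0],
  ],
)

```text
time_s: 20.65
tcp_pos: [0.4926, -0.3139, 0.1195]
ee_rot: [[-0.964, -0.255, -0.069], [-0.255, 0.967, -0.017], [0.071, 0.001, -0.997]]
wrist_force: [-0.1, -0.2, -2.9]
gripper_width: 0.138
```

```bash
python3 - <<'E'
exec(open("st.py").read())
import cv2
for n in ["side"]:
    c=capture(n)
    cv2.imwrite("pics/s5c.png",cv2.resize(c["frame"][220:320,325:425,::-1],None,fx=6,fy=6,interpolation=cv2.INTER_CUBIC))
E
```

```text
20.65 [ 0.4926 -0.3139  0.1195] tilt 0.07098083544967507 F [-0.1203 -0.2299 -2.9016] M [ 0.0204 -0.1628  0.0082] 11.96696822817233
```

View pics/s5c.png

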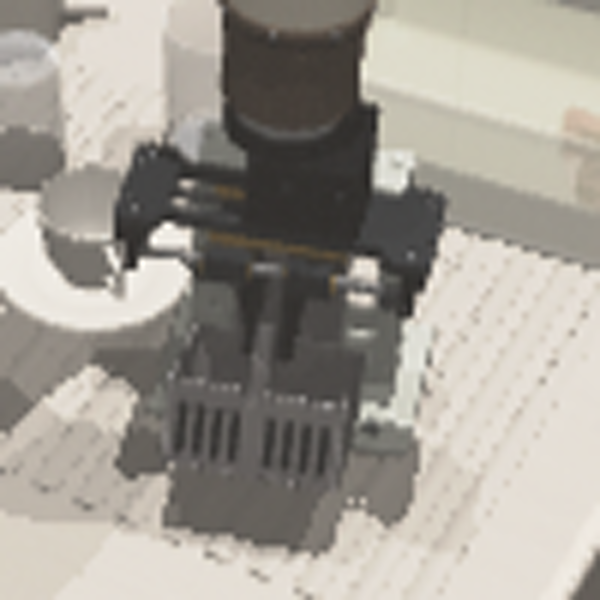

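Emit:
jog_arm(
  moves=[
    [1,0.002,0,0.001,0,0,0],
    [1,0.005,0,0.002,0,0,0],
    [1,0.01,0,0.003,0,0,0],
    [1,0.016,0,0.004,0,0,0],
    [1,0.024,0,0.005,0,0,0],
    [1,0.036,0,0.006,0,0,0],
    [1,0.05,0,0.006,0,0,0],
    [1,0.064,0,0.006,0,0,0],
    [1,0.078,0,0.006,0,0,0],
    [1,0.09,0,0.006,0,0,0],
  ],
)

```text
time_s: 21.53
tcp_pos: [0.4039, -0.3374, 0.1207]
ee_rot: [[-0.965, -0.255, -0.068], [-0.254, 0.967, -0.018], [0.07, 0.0, -0.998]]
wrist_force: [0.0, 0.8, -3.0]
gripper_width: 0.135
```

```bash
python3 - <<'E'
exec(open("st.py").read())
import cv2,pickle
d={"s":s}
for n in ["side","top"]:
    c=capture(n);d[n]=c;cv2.imwrite(f"pics/{n}6.png",c["frame"][:,:,::-1])
pickle.dump(d,open("c6.pkl","wb"))
E
```

```text
21.5333 [ 0.4039 -0.3374  0.1207] tilt 0.0701522904807854 F [ 0.0298  0.8096 -3.0402] M [ 0.0573 -0.1956 -0.0417] 11.77087943818305
```

View pics/side6.png

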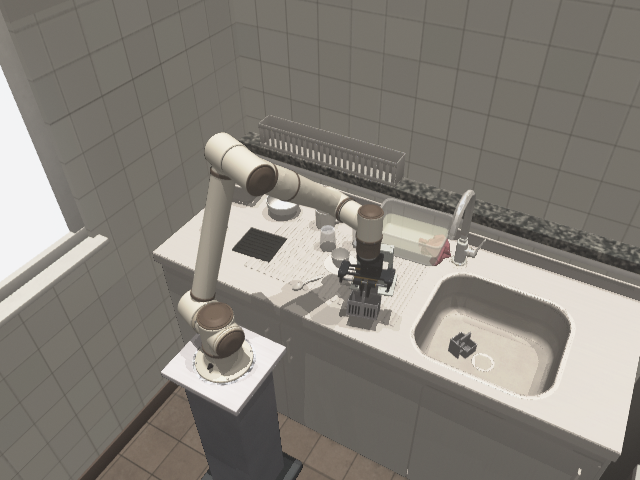

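View pics/top6.png

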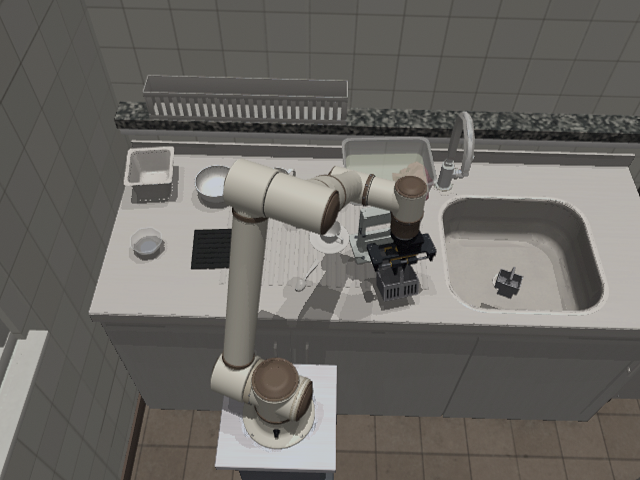

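The caddy is clear of the stand: in top6 the gap shows between the caddy at (398,283) and the stand at (378,225). Now raise, right it and carry it over.

```bash
python3 - <<'E'
from station import *
from h import *
import cv2,pickle
s=sense()
jog(s,[.42,-.25,.25],.2585,-.235)
d=pickle.load(open("c6.pkl","rb"))
cv2.imwrite("pics/m1.png",cv2.resize(d["side"]["frame"][220:270,220:300,::-1],None,fx=9,fy=9,interpolation=cv2.INTER_CUBIC))
cv2.imwrite("pics/m2.png",cv2.resize(cv2.imread("pics/top0.png")[220:275,180:260],None,fx=9,fy=9,interpolation=cv2.INTER_CUBIC))
E
```

```text
d [-0.0291  0.0804 -0.1315] w [ 0.0006 -0.3056 -0.0022] | 0.1569
```

View pics/m1.png

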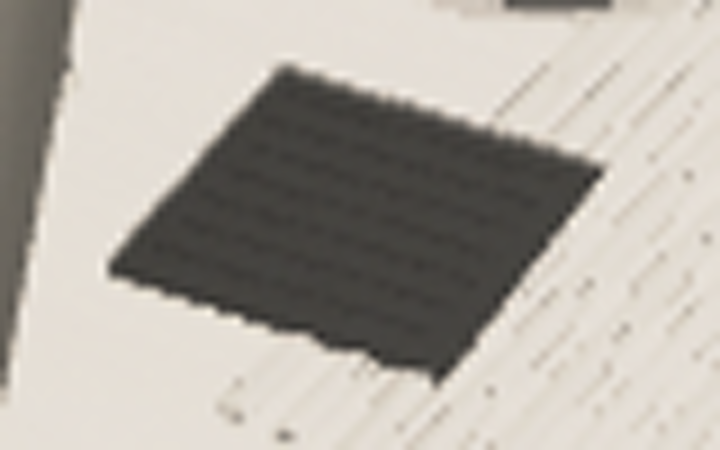

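View pics/m2.png

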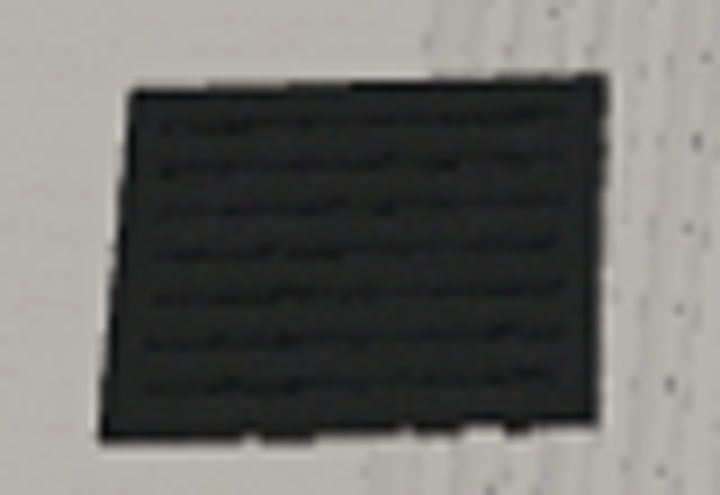

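```bash
python3 - <<'E'
from h import *
import pickle
d=pickle.load(open("c6.pkl","rb"))
A=[plane(ray(d["side"],220+u/9,220+v/9),.006) for u,v in [(285,66),(605,168),(437,382),(108,268)]]
B=[plane(ray(d["top"],180+u/9,220+v/9),.006) for u,v in [(132,92),(606,76),(598,424),(100,440)]]
for X in (A,B): print(np.round(X,4),np.mean(X,0),[np.linalg.norm(X[i]-X[i-1]) for i in range(4)])
E
```

```text
[[0.6275 0.3228 0.006 ]
 [0.6386 0.145  0.006 ]
 [0.4759 0.1323 0.006 ]
 [0.4663 0.3102 0.006 ]] [0.55207176 0.22758668 0.006     ] [np.float64(0.16176373616103856), np.float64(0.17812817806773704), np.float64(0.1631991863681682), np.float64(0.1782082208808747)]
[[0.6216 0.3244 0.006 ]
 [0.6355 0.1473 0.006 ]
 [0.4772 0.1349 0.006 ]
 [0.4643 0.3125 0.006 ]] [0.54964097 0.22977128 0.006     ] [np.float64(0.15782245670112227), np.float64(0.17764055579397284), np.float64(0.15877546440237916), np.float64(0.1780578021293016)]
```

Emit:
jog_arm(
  moves=[
    [1,0,0.002,-0.012,0,-0.01,0],
    [1,0,0.006,-0.03,0,-0.04,0],
    [1,-0.003,0.012,-0.05,0,-0.08,0],
    [1,-0.007,0.022,-0.07,0,-0.12,0],
    [1,-0.011,0.034,-0.09,0,-0.16,0],
    [1,-0.016,0.048,-0.108,0,-0.2,0],
    [1,-0.021,0.06,-0.12,0,-0.24,0],
    [1,-0.025,0.07,-0.128,0,-0.28,0],
    [1,-0.028,0.077,-0.131,0,-0.3,0],
    [1,-0.029,0.08,-0.131,0,-0.305,0],
  ],
)

```text
time_s: 22.47
tcp_pos: [0.4224, -0.2493, 0.2508]
ee_rot: [[-0.939, -0.256, 0.228], [-0.25, 0.967, 0.059], [-0.236, -0.001, -0.972]]
wrist_force: [0.2, -0.3, -3.1]
gripper_width: 0.135
```

```bash
python3 - <<'E'
exec(open("st.py").read())
from h import *
print(s["joints"])
jog(s,[.549,.228,.20],.2585,-.235)
jog(s,[.485,0,.22],.2585,-.235)
E
```

```text
22.4667 [ 0.4224 -0.2493  0.2508] tilt -0.2380116864490871 F [ 0.1546 -0.2569 -3.1496] M [-0.2047  0.7279 -0.0284] 11.764266194386938
[-16.255    2.9682 -18.5483  -8.283  -56.9896 -55.0574]
d [-0.2261  0.4289  0.1066] w [-0.001   0.003   0.0011] | 0.4964
d [-0.1138  0.2249  0.059 ] w [-0.001   0.003   0.0011] | 0.2589
```

Emit:
jog_arm(
  moves=[
    [1,-0.004,0.008,0.002,0,0,0],
    [1,-0.011,0.022,0.005,0,0,0],
    [1,-0.021,0.04,0.01,0,0,0],
    [1,-0.034,0.064,0.016,0,0,0],
    [1,-0.047,0.089,0.022,0,0,0],
    [1,-0.06,0.114,0.028,0,0,0],
    [1,-0.073,0.139,0.034,0,0,0],
    [1,-0.086,0.164,0.041,0,0,0],
    [1,-0.1,0.19,0.047,0,0,0],
    [1,-0.113,0.215,0.053,0,0,0],
  ],
)

```text
time_s: 23.3
tcp_pos: [0.4854, -0.0091, 0.2227]
ee_rot: [[-0.941, -0.256, 0.223], [-0.249, 0.967, 0.059], [-0.23, -0.0, -0.973]]
wrist_force: [1.0, 0.4, -2.9]
gripper_width: 0.133
```

Emit:
jog_arm(
  moves=[
    [1,-0.013,0.025,0.006,0,0,0],
    [1,-0.026,0.05,0.012,0,0,0],
    [1,-0.039,0.075,0.018,0,0,0],
    [1,-0.052,0.1,0.025,0,0,0],
    [1,-0.065,0.125,0.031,0,0,0],
    [1,-0.079,0.15,0.037,0,0,0],
    [1,-0.092,0.175,0.043,0,0,0],
    [1,-0.102,0.195,0.048,0,0,0],
    [1,-0.11,0.208,0.052,0,0,0],
    [1,-0.113,0.214,0.0535,0,0,0],
  ],
)

```text
time_s: 24.13
tcp_pos: [0.5493, 0.2293, 0.1965]
ee_rot: [[-0.94, -0.257, 0.223], [-0.251, 0.966, 0.058], [-0.231, -0.001, -0.973]]
wrist_force: [0.2, -1.1, -2.7]
gripper_width: 0.139
```

```bash
python3 - <<'E'
exec(open("st.py").read())
from h import *
import cv2,pickle
print(s["joints"])
d={"s":s}
for n in ["side","wrist","top"]:
    c=capture(n);d[n]=c;cv2.imwrite(f"pics/{n}7.png",c["frame"][:,:,::-1])
pickle.dump(d,open("c7.pkl","wb"))
cv2.imwrite("pics/s7c.png",cv2.resize(d["side"]["frame"][180:280,210:310,::-1],None,fx=6,fy=6,interpolation=cv2.INTER_CUBIC))
E
```

```text
24.1333 [0.5493 0.2293 0.1965] tilt -0.23277109804700738 F [ 0.2239 -1.1224 -2.7426] M [-0.2232  0.7067 -0.0064] 12.091710055584091
[  41.244    14.0152  -19.605     8.4376  -44.7223 -121.7177]
```

View pics/s7c.png

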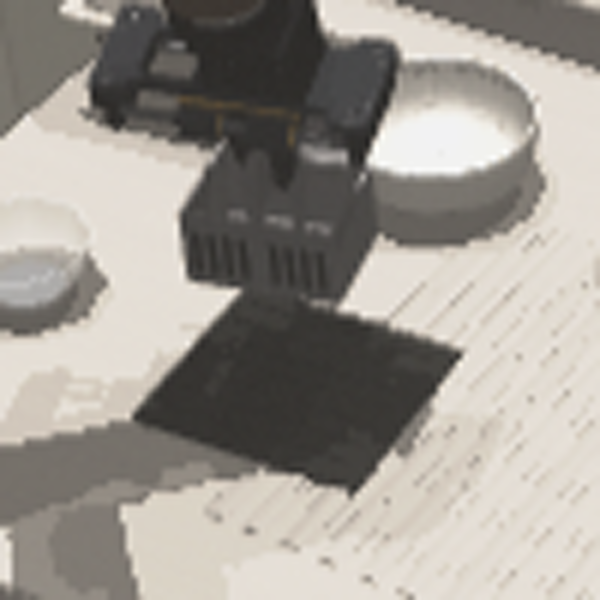

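View pics/wrist7.png

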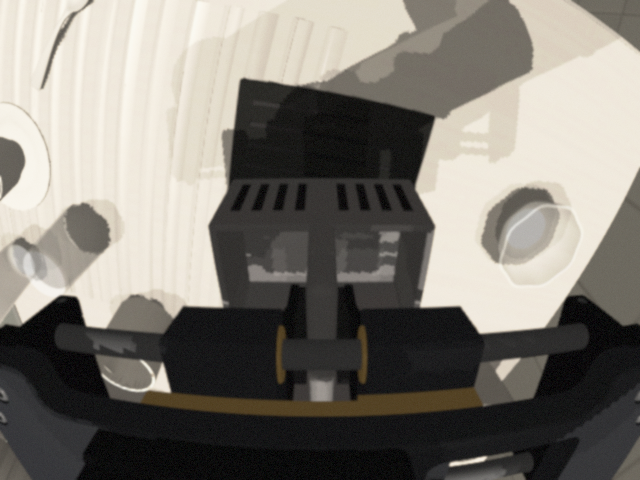

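View pics/top7.png

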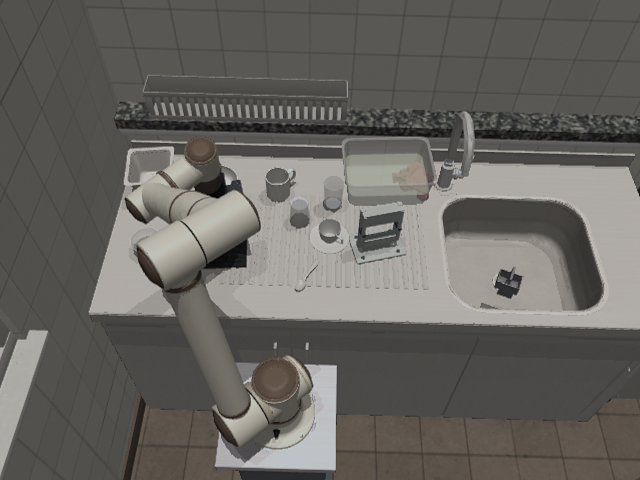

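```bash
python3 - <<'E'
import pickle
from h import *
from scipy.optimize import least_squares
d=pickle.load(open("c7.pkl","rb"))
cv2.imwrite("pics/w7c.png",cv2.resize(d["wrist"]["frame"][165:315,195:445,::-1],None,fx=3.2,fy=3.2,interpolation=cv2.INTER_CUBIC))
S=lambda u,v:(210+u/6,180+v/6)
obs=[("wrist",(-114,-55,52),(210,228)),("wrist",(-114,55,52),(434,226)),("wrist",(-114,-55,-8),(233,181)),("wrist",(-114,55,-8),(411,180)),
("side",(-114,55,52),S(183,215)),("side",(-114,-55,52),S(337,237)),("side",(-114,55,-8),S(190,275)),("side",(-114,-55,-8),S(332,302))]
def res(q,full=False):
    p=q[:3];R=(Ro.from_euler('z',q[3])*Ro.from_euler('y',q[4])).as_matrix()
    r=[(proj(d[n],p+R@np.array(c)/1000,n=="wrist")-uv) for n,c,uv in obs]
    return np.array(r) if full else np.ravel(r)
f=least_squares(res,[.62,.25,.13,.26,0],loss='soft_l1');print(f.x,np.round(res(f.x,True),1).tolist())
R=(Ro.from_euler('z',f.x[3])*Ro.from_euler('y',f.x[4])).as_matrix();print("foot",f.x[:3]+R@[-.074,0,-.008])
E
```

```text
[0.62500598 0.25064909 0.12793787 0.26759737 0.00605463] [[-0.6, -0.1], [0.5, 0.3], [1.3, 0.1], [-1.7, -0.2], [-1.3, -0.6], [-0.9, -0.2], [-0.8, 1.0], [1.1, 0.6]]
foot [0.55359431 0.23106993 0.12038606]
```

View pics/w7c.png

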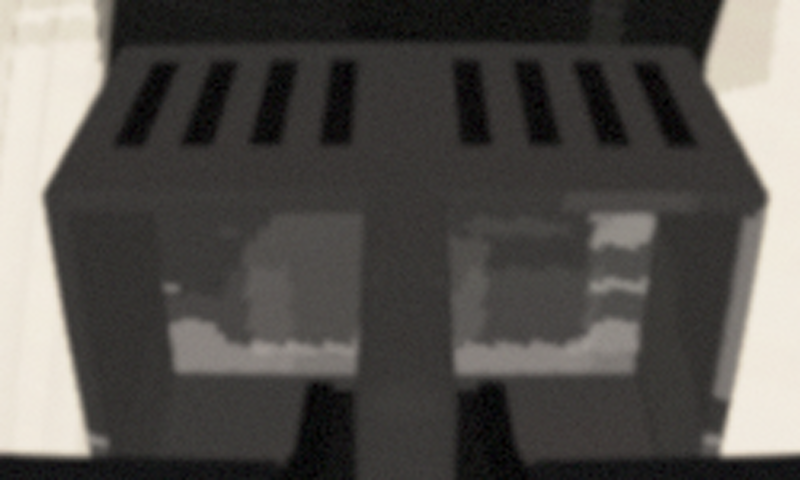

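Fitted caddy tilt is 0.006 rad, foot at (0.554, 0.231, 0.120), and the mat is at (0.551, 0.229). Lowering.

Emit:
jog_arm(
  moves=[
    [1,0.003,0,0.008,0,0,0],
    [1,0.007,-0.001,0.022,0,0,0],
    [1,0.011,-0.0015,0.038,0,0,0],
    [1,0.015,-0.0015,0.054,0,0,0],
    [1,0.018,-0.0015,0.068,0,0,0],
    [1,0.021,-0.0015,0.08,0,0,0],
    [1,0.0235,-0.0015,0.09,0,0,0],
    [1,0.0255,-0.0015,0.098,0,0,0],
    [1,0.0265,-0.0015,0.102,0,0,0],
    [1,0.0265,-0.0015,0.102,0,0,0],
  ],
)

```text
time_s: 25.12
tcp_pos: [0.5469, 0.2241, 0.0919]
ee_rot: [[-0.941, -0.255, 0.223], [-0.248, 0.967, 0.058], [-0.231, -0.001, -0.973]]
wrist_force: [-0.6, -0.8, -3.4]
gripper_width: 0.133
```

```bash
python3 st.py
```

```text
25.1167 [0.5469 0.2241 0.0919] tilt -0.23302996415380633 F [-0.6306 -0.7807 -3.3671] M [-0.221   0.6962  0.0297] 11.540159460001595
```

Emit:
jog_arm(
  moves=[
    [1,0.0005,0,0.002,0,0,0],
    [1,0.001,0,0.004,0,0,0],
    [1,0.0014,0,0.0055,0,0,0],
    [1,0.0016,0,0.0065,0,0,0],
    [1,0.0018,0,0.0072,0,0,0],
    [1,0.0019,0,0.0078,0,0,0],
    [1,0.002,0,0.0083,0,0,0],
    [1,0.0022,0,0.0088,0,0,0],
    [1,0.0022,0,0.009,0,0,0],
    [1,0.0022,0,0.009,0,0,0],
  ],
)

```text
time_s: 25.95
tcp_pos: [0.5475, 0.2253, 0.0835]
ee_rot: [[-0.94, -0.256, 0.225], [-0.249, 0.967, 0.06], [-0.233, 0.0, -0.973]]
wrist_force: [0.7, 0.5, -2.9]
gripper_width: 0.132
```

```bash
python3 st.py
```

```text
25.95 [0.5475 0.2253 0.0835] tilt -0.23491605412594976 F [ 0.6923  0.4547 -2.8501] M [-0.2207  0.6589 -0.0206] 11.469898460221941
```

Emit:
jog_arm(
  moves=[
    [1,0.0001,0,0.0004,0,0,0],
    [1,0.0002,0,0.0008,0,0,0],
    [1,0.0003,0,0.0012,0,0,0],
    [1,0.0004,0,0.0015,0,0,0],
    [1,0.0004,0,0.0018,0,0,0],
    [1,0.0005,0,0.002,0,0,0],
    [1,0.0005,0,0.002,0,0,0],
    [1,0.0005,0,0.002,0,0,0],
    [1,0.0005,0,0.002,0,0,0],
    [1,0.0005,0,0.002,0,0,0],
  ],
)

```text
time_s: 26.78
tcp_pos: [0.5475, 0.2253, 0.0815]
ee_rot: [[-0.94, -0.256, 0.225], [-0.249, 0.967, 0.06], [-0.233, 0.0, -0.973]]
wrist_force: [0.2, -0.2, -3.6]
gripper_width: 0.136
```

```bash
python3 st.py
```

```text
26.7833 [0.5475 0.2253 0.0815] tilt -0.23506013910093762 F [ 0.2079 -0.248  -3.5823] M [-0.1876  0.6688  0.0091] 11.79785059751643
```

Emit:
jog_arm(
  moves=[
    [1,0.0001,0,0.0004,0,0,0],
    [1,0.0002,0,0.0008,0,0,0],
    [1,0.0003,0,0.0012,0,0,0],
    [1,0.0004,0,0.0015,0,0,0],
    [1,0.0004,0,0.0018,0,0,0],
    [1,0.0005,0,0.002,0,0,0],
    [1,0.0005,0,0.002,0,0,0],
    [1,0.0005,0,0.002,0,0,0],
    [1,0.0005,0,0.002,0,0,0],
    [1,0.0005,0,0.002,0,0,0],
  ],
)

```text
time_s: 27.62
tcp_pos: [0.5475, 0.2253, 0.0795]
ee_rot: [[-0.94, -0.256, 0.225], [-0.249, 0.967, 0.06], [-0.233, 0.0, -0.972]]
wrist_force: [0.1, -1.3, -2.1]
gripper_width: 0.135
```

```bash
python3 st.py
```

```text
27.6167 [0.5475 0.2253 0.0795] tilt -0.2350892372216541 F [ 0.0716 -1.3085 -2.1033] M [-0.2247  0.6942 -0.0232] 11.754702825543443
```

Emit:
jog_arm(
  moves=[
    [1,0.0001,0,0.0003,0,0,0],
    [1,0.0001,0,0.0006,0,0,0],
    [1,0.0002,0,0.0009,0,0,0],
    [1,0.0003,0,0.0012,0,0,0],
    [1,0.0003,0,0.0015,0,0,0],
    [1,0.0004,0,0.0015,0,0,0],
    [1,0.0004,0,0.0015,0,0,0],
    [1,0.0004,0,0.0015,0,0,0],
    [1,0.0004,0,0.0015,0,0,0],
    [1,0.0004,0,0.0015,0,0,0],
  ],
)

```text
time_s: 28.45
tcp_pos: [0.5475, 0.2253, 0.0795]
ee_rot: [[-0.94, -0.256, 0.226], [-0.249, 0.967, 0.06], [-0.234, 0.0, -0.972]]
wrist_force: [-6.5, -0.9, 8.5]
gripper_width: 0.135
```

```bash
python3 - <<'E'
exec(open("st.py").read())
import cv2
from station import capture
c=capture("wrist");cv2.imwrite("pics/w8.png",c["frame"][:,:,::-1])
c=capture("side");cv2.imwrite("pics/s8c.png",cv2.resize(c["frame"][200:300,210:310,::-1],None,fx=6,fy=6,interpolation=cv2.INTER_CUBIC))
E
```

```text
28.45 [0.5475 0.2253 0.0795] tilt -0.23632746034361643 F [-6.481  -0.9255  8.4713] M [-0.4378  1.7452  0.023 ] 11.715865889618485
```

View pics/s8c.png

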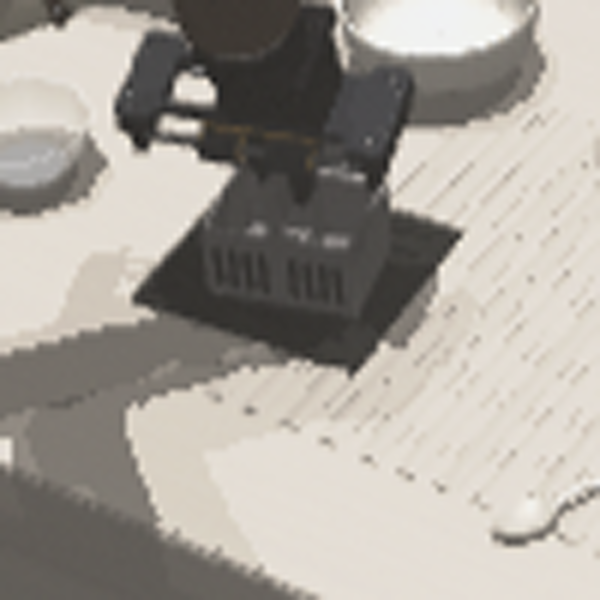

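The foot is on the mat (about 11 N upward). Relaxing, then opening.

Emit:
jog_arm(
  moves=[
    [1,-0.0002,0,-0.0008,0,0,0],
    [1,-0.0003,0,-0.0013,0,0,0],
    [0.6,-0.0003,0,-0.0013,0,0,0],
    [0.3,-0.0003,0,-0.0013,0,0,0],
    [0,-0.0003,0,-0.0013,0,0,0],
    [-0.3,-0.0003,0,-0.0013,0,0,0],
    [-0.5,-0.0003,0,-0.0013,0,0,0],
    [-0.5,-0.0003,0,-0.0013,0,0,0],
    [-0.5,-0.0003,0,-0.0013,0,0,0],
    [-0.5,-0.0003,0,-0.0013,0,0,0],
  ],
)

```text
time_s: 29.38
tcp_pos: [0.5474, 0.2253, 0.0792]
ee_rot: [[-0.94, -0.256, 0.225], [-0.249, 0.967, 0.06], [-0.233, 0.0, -0.973]]
wrist_force: [0.7, -0.1, 0.2]
gripper_width: 0.644
```

```bash
python3 st.py
```

```text
29.3833 [0.5474 0.2253 0.0792] tilt -0.23505076536873487 F [ 0.6673 -0.1046  0.1875] M [-0.1302  0.4915 -0.0077] 55.99893462873099
```

Emit:
jog_arm(
  moves=[
    [-0.5,0,0,-0.004,0,0,0],
    [-0.5,0,0,-0.012,0,0,0],
    [-0.5,0,0,-0.024,0,0,0],
    [-0.5,0,0,-0.04,0,0,0],
    [-0.5,0,0,-0.056,0,0,0],
    [-0.5,0,0,-0.072,0,0,0],
    [-0.5,0,0,-0.088,0,0,0],
    [-0.5,0,0,-0.1,0,0,0],
    [-0.5,0,0,-0.108,0,0,0],
    [-0.5,0,0,-0.11,0,0,0],
  ],
)

```text
time_s: 30.22
tcp_pos: [0.523, 0.2192, 0.1886]
ee_rot: [[-0.939, -0.256, 0.228], [-0.248, 0.967, 0.062], [-0.236, 0.002, -0.972]]
wrist_force: [0.1, 0.1, 0.4]
gripper_width: 0.751
```

```bash
python3 - <<'E'
exec(open("st.py").read())
import cv2,pickle
from station import capture
d={}
for n in ["wrist","side","top"]:
    c=capture(n);d[n]=c;cv2.imwrite(f"pics/{n}9.png",c["frame"][:,:,::-1])
pickle.dump(d,open("c9.pkl","wb"))
cv2.imwrite("pics/s9c.png",cv2.resize(d["side"]["frame"][200:300,210:310,::-1],None,fx=6,fy=6,interpolation=cv2.INTER_CUBIC))
E
```

```text
30.2167 [0.523  0.2192 0.1886] tilt -0.23856075907263588 F [0.0827 0.1263 0.4147] M [-0.1424  0.4866 -0.0202] 65.33520422321239
```

View pics/s9c.png

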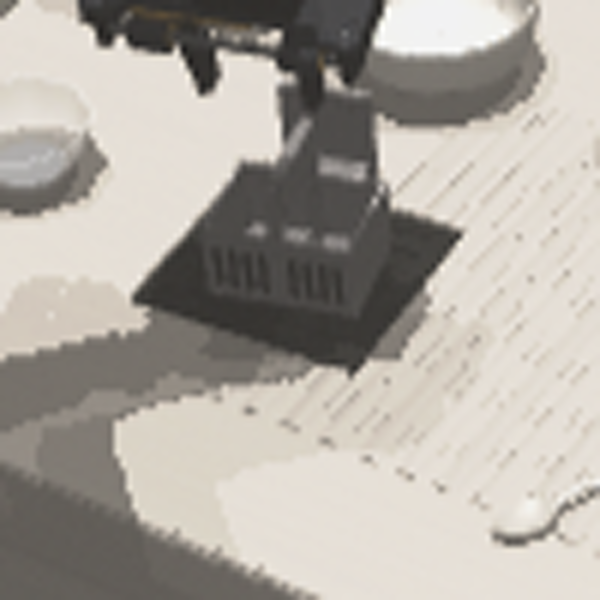

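View pics/wrist9.png

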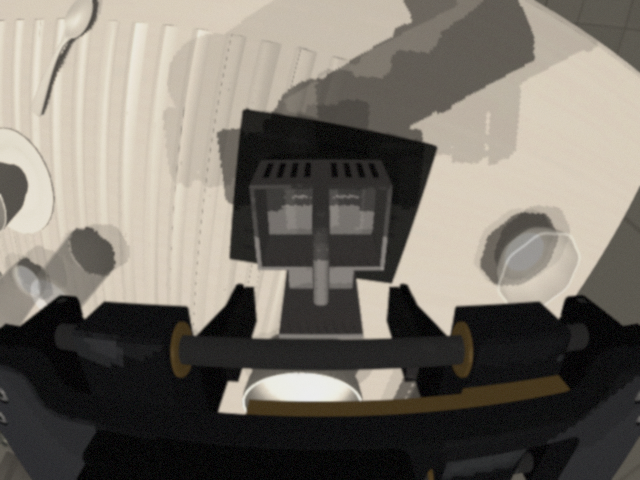

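View pics/top9.png

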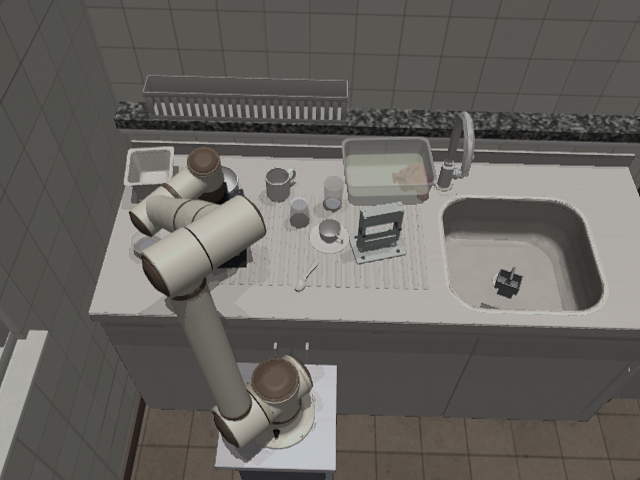

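```bash
python3 - <<'E'
import pickle
from h import *
d=pickle.load(open("c9.pkl","rb"))
P=[plane(ray(d["wrist"],u,v,1),.058) for u,v in [(250,186),(392,186),(255,269),(386,270)]]
print(np.round(P,4),np.mean(P,0))
S=[plane(ray(d["side"],210+u/6,200+v/6),.006) for u,v in [(208,293),(360,318)]];print(S)
M=[plane(ray(d["wrist"],u,v,1),.006) for u,v in [(243,109),(437,147),(391,282),(230,259)]];print(np.mean(M,0))
from station import *
print(finish_job())
E
```

```text
[[0.5292 0.1632 0.058 ]
 [0.5008 0.2716 0.058 ]
 [0.6076 0.1805 0.058 ]
 [0.5789 0.2946 0.058 ]] [0.55410472 0.22744569 0.058     ]
[array([0.49687162, 0.26698217, 0.006     ]), array([0.52669399, 0.15902543, 0.006     ])]
[0.55478098 0.23283966 0.006     ]
the job is handed in; nothing more can be done
None
```

The grey caddy is off the stand and standing upright near the middle of the drying mat. The job is handed in, at about 30 s of the 58 s allowed.

**How it went:**
- **Grip:** I pinched the handle; the jaws stopped at 12 mm, which matches the strap.
- **Lift:** It went up about 23 mm. The keeper showed as roughly 3 to 4 N above the caddy's weight.
- **Swing and draw:** I turned it about 0.33 rad at the flange edge, drew it down about 40 mm and pulled it 90 mm forward. Forces at the checks between moves stayed small, though I only read them at the end of each move.
- **Set down:** It touched the mat at about 11 N. I then let go and backed off.

**Last checks:**
- **Position:** The final pictures put the caddy's centre at about (0.554, 0.227). The mat's centre is at (0.551, 0.229), or (0.555, 0.233) seen from the wrist, so it is within about 6 mm.
- **Upright:** The tilt fit gave 0.006 rad just before lowering. I did not fit it again afterwards, but the last side view shows it standing flat.
- **Arm:** The wrist force was near zero after I backed off, and the gripper is clear of the caddy.
- **Bystanders:** The stand, glassware and spoon look unmoved in the last pictures.

**Disagreements:**
- The two fixed views differed by up to about 5 mm on heights around the flange, which is why I felt for the keeper rather than trusting the estimate. The keeper came at 23 mm, just above most of those estimates.
- My first full fit of the caddy put it about 9 mm too low. I used the known ledge height instead, and the wrist views agreed with that to about 3 mm.

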